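# Clamp a glued model girder in the cranked glue-up vise

### The arm

A 6-joint arm with a two-finger parallel gripper is mounted at the origin on the work surface. World frame = base frame: x ahead of the robot, y to its left, z up, the work surface at z = 0. Lengths are in m, angles in rad, forces in N, time in s.
With the tool pointing down it reaches from about 0.35 to 0.925 m from the base axis. Payload 6.4 kg.
Tool frame: the origin (TCP) lies at the very end of the fingers, on their centre line; the grasp point (between the pads) lies 19 mm behind it; z points along the fingers, y is the direction in which the jaws open and shut (so a half turn about z gives the same grasp; the last joint's range is limited). The gripper opens to 94 mm and grips with 3 to 60 N. Pads are 16 mm wide; open, the fingers measure 119 mm over their backs; the gripper's body (75 mm by 177 mm) begins 78 mm behind the grasp point.
Start: joints at [1.005, 0.245, 1.558, -0, 1.339, -0.174], TCP at [0.248, 0.601, 0.205] pointing down, gripper open.
Joint ranges: [-3.13, 3.13], [-1.02, 2.26], [0.13, 2.54], [-0.95, 4.09], [0.21, 2.88], [-2.74, 2.74]. Speed limits (rad/s): [2.57, 2.57, 3.14, 3.14, 3.14, 3.14].

### API

Orientations are given as a unit quaternion [w, x, y, z].
In Python, from rig import * gives the robot as it stands.
- The arm moves only by the tool step_arm, never from a script. Its argument "series" is a list that holds one entry, the list of rows, each a list of 6 numbers: the shift along the world's x, y, z in m, then the turn, a rotation vector about the world's x, y, z in degrees. In form: [[[dx, dy, dz, rx, ry, rz], ...]]. A call has 1 to 8 rows; each row shifts and turns the pose as measured when the row begins; what a row does not reach is not made up. A row lasts 1/10 s, in which the tool goes at most 50 mm and 8.59 degrees, less where a joint would pass 70% of its speed; a pose out of reach is approached as far as the arm can. A call with a gripper value outside its range is refused whole. "fingers" is the finger opening in m, from 0 to 0.094, set as the call begins (left out, the last holds). The fingers move at their own pace and stop on an object; "newtons" is the grip in N (left out, the last holds). Time passes only in rows, so rows that do not move let the fingers close. It gives the time, the measured TCP pose, the force and the opening at its end, in the units of the state.
- observe(): the state, without advancing time (a new reading comes with each control period).
- snapshot(name): name is "scene" or "top" or "wrist"; returns the picture (400x640x3 uint8, red, green, blue); there is no depth.
- camera_info(name): a dict with "fx", "fy", "cx", "cy" (pixels), "extrinsics" (4x4, takes a point from camera to world coordinates). Camera axes: x right, y up, looking along -z (the intrinsics and any distortion apply to the point x, -y, -z); pixel columns grow to the right and rows downward; lengths in m; the calibration is good to about 2 mm. A picture is of the moment at which its call begins: read the wrist's pose just before it. camera_info takes no time and is no camera call; for the wrist camera it gives the pose at the moment of the call.
- sign_off(): hands the job in, once; it reports no verdict.
The state is a dict: "t": time; "q": joint angles; "qvel": joint speeds; "effort": joint torques, N m; "ee_pos": TCP position; "tool_rot": TCP orientation; "contact_force": force on the tool from outside, world axes, zero at the start; "wrist_torque": the same for the moment, N m; "grip_width": finger opening in m.
Only numpy, scipy, OpenCV 4.12 (cv2) and the standard library are available. Lean on these libraries where they do the work, as an engineer would, in place of code of your own. Each camera call takes 0.05 s, during which the arm holds its last target.

### The job

Clamp the freshly glued, yellow-braced girder in the blue vise: stand it upright on the bed between orange pad and dark stop, lengthwise along the jaws and roughly centred, and let go. Then swing the folded crank handle fully out, push it in along its own length until it latches, and wind the wheel clockwise until the orange pad presses on the girder and is pushed back about 6 mm on its springs, never right to its limit. Leave the crank out and latched, let go of everything, and leave the glue, tape, weight, screwdriver and bolt where they are.

Things in the scene. Friction and masses are not known exactly. Their poses are not given: they have to be found in the camera images.
- vise: Blue glue-up vise, fixed. Origin: middle of its underside; z up, x away from the robot at yaw 0, y left. Right part (x +-90, y -190 to 70 mm): plate whose top, z = 30 mm, is the vise bed; jaws 130 mm long in x rise to z = 54 mm, 24 mm above the bed. Left part: gearbox with the crank wheel at y = 130 mm.
- light (a point): Centre of the underside of the white work light bar (50 mm in the vise's x, 120 mm in y, 26 mm thick) that hangs over the crank wheel; its post stands at x = 118, y = 195 mm of the vise. It blocks an upright tool at the crank: come tilted 35 degrees, along the wheel's axis, the wrist leaning back towards the vise's -x.
- stop: Dark steel fixed stop bolted to the vise bed, 130 x 30 x 24 mm, origin in the middle of its underside, on the bed; same axes as the vise. Its clamping face is 15 mm to its +y side. Where along the vise's y it is bolted differs from time to time.
- pad_face (a point): Centre of the clamping face of the orange sprung pad (130 mm long in the vise's x, 10 mm thick), looking to the vise's -y at the stop. Axes as the vise. Winding moves it towards the stop, 40 mm per turn; once the girder is held it is pressed back on its springs, 0.7 N per mm. Gap to the stop at the start: 60 to 74 mm.
- girder: Model bridge box girder, wood with yellow stick bracing, 160 long (its x), 30 wide (y), 60 mm tall (z); 0.15 kg or so; origin in the middle of its underside. Either end may be first. It slides easily on the bed and squares itself when the pad pushes it against the stop.
- hub (a point): Centre of the upper face of the crank wheel, an aluminium disc of radius 80 mm, 12 mm thick. z is the wheel's axis, out of the disc: it leans 35 degrees from vertical towards the vise's -x. These axes turn with the wheel. At the start x points away from the robot, uphill.
- pivot (a point): Fold pivot of the crank handle, in a yoke on the wheel: 62 mm from the axis on the side of the hub's -x, 26 mm above the disc's upper face. The axes are those of the hub; the pivot pin lies along y.
- handle_mid (a point): Middle of the black grip of the handle, a cylinder 24 mm thick, 70 mm long, that spins freely about its length, so the crank turns without turning the tool. 71 mm from the pivot, 55 mm once latched; x points along the handle, away from the pivot. Folded, it lies over the hub with 14 mm of air under it; swung out, it stands along the wheel's axis.
- crank (a joint): Fold angle of the crank handle, rad: 0 folded flat across the wheel, 1.571 fully out (end stop), parallel to the wheel's axis. It swings with light friction, 2 to 3 N at the grip.
- latch (a joint): How far the handle (black grip with red foot) is pushed in along its length towards the pivot, m: 0 unlatched, 0.016 fully in. It goes in only when the handle is fully out, takes 5 to 10 N, and stays. Then the handle cannot fold and the wheel is free; before that a red pin under the wheel blocks it.
- wheel (a joint): Turn of the crank wheel, rad, 0 at the start and positive clockwise as seen from above the wheel; limit 9.5. 2 to 4 N at the grip; stays where it is left.
- pad (a joint): How far the orange pad is pressed back on its springs, m: 0 free, 0.014 its limit.
- glue: White glue bottle with orange cap, 54 mm in diameter, 150 mm tall, standing at the far side; origin under its centre. Leave alone.
- tape: Black roll of tape, 60 mm across, 24 mm high, lying near the robot; origin under its centre. Leave alone.
- weight: Steel test weight, cylinder 56 mm in diameter, 70 mm tall; origin under its centre. Leave alone.
- driver: Screwdriver lying on the left; leave alone.
- bolt: Big bolt standing on its head, 30 mm across, 81 mm tall; origin under its centre. Leave alone.
Mind the look-alikes: they are no part of the job. What is meant by the girder is not red, and is the larger of those in its own colour.

How it is judged:
By the outcome, as a careful person would: the job done as asked, in the order asked, and still so for the second after the job is handed in, with the robot touching nothing.
It also fails if it takes over 72 s, if anything falls off the work surface, if the arm or the gripper's body presses on something with over 40 N, if the wrist force passes 120 N, or if a joint passes its speed limit or range.

## Working session

There is one attempt and no reset: what is moved stays moved. The work goes in short steps, Python scripts to look and compute and a tool call to move; the robot and the scene stay as the last step left them, time stands still between calls to the robot, and variables do not carry over. Pictures are saved under pics/ and viewed, and the job is handed in when it is done.

Besides the shell and the picture viewer there is one more tool, called after ">>>" as a command line: name --argument value ..., lists and objects as JSON in quotes. step_arm: Moves the arm, as the interface text tells. Its arguments: {"type":"object","properties":{"series":{"type":"array"},"fingers":{"type":"number"},"newtons":{"type":"number"}},"required":["series"]}

```bash
ls; mkdir -p pics
python3 - <<'E'
from rig import *
import cv2
print(observe())
for n in ["scene","top","wrist"]:
    i=camera_info(n); print(n,i)
    cv2.imwrite(f"pics/{n}0.png",snapshot(n)[:,:,::-1])
E
```

```text
pics
{'t': 0.0, 'q': array([ 1.00495431e+00,  2.45818653e-01,  1.55901166e+00, -9.31757475e-06,
        1.33867361e+00, -1.74104749e-01]), 'qvel': array([-8.63104853e-05, -1.30220213e-03, -9.77055295e-04,  8.77470851e-04,
        3.64030924e-03, -3.28856423e-04]), 'effort': array([ 1.23682818e-03, -4.15826404e+01, -3.14608097e+01,  6.86137145e-02,
        3.30401072e-02, -1.13171395e-04]), 'ee_pos': array([0.24784026, 0.60024741, 0.20434369]), 'tool_rot': array([-3.41322558e-04,  1.94617488e-01,  9.80878749e-01, -8.92612915e-04]), 'contact_force': array([0.07927392, 1.09684078, 0.05472613]), 'wrist_torque': array([-0.04542395,  0.0102454 , -0.04208877]), 'grip_width': 0.09407963382976531}
scene {'fx': 429.34690525431944, 'fy': 429.34690525431944, 'cx': 310.4685335010915, 'cy': 209.73100142709305, 'extrinsics': array([[ 0.55910271, -0.44089176,  0.70215285,  1.35011727],
       [ 0.82907958,  0.30301507, -0.46990309, -0.61465546],
       [-0.0055865 ,  0.84486468,  0.5349509 ,  0.92273966],
       [ 0.        ,  0.        ,  0.        ,  1.        ]])}
top {'fx': 477.37024894219854, 'fy': 477.37024894219854, 'cx': 318.4558382444696, 'cy': 198.57610282092978, 'extrinsics': array([[ 0.01502227,  0.99211318, -0.12444179,  0.29996831],
       [-0.99979032,  0.01663611,  0.01193958, -0.03523668],
       [ 0.01391564,  0.12423634,  0.99215507,  1.84011779],
       [ 0.        ,  0.        ,  0.        ,  1.        ]])}
wrist {'fx': 353.0902713254875, 'fy': 353.0902713254875, 'cx': 319.2473609781092, 'cy': 202.21705241023062, 'extrinsics': array([[ 3.81644335e-01, -8.91740265e-01, -2.43201361e-01,
         1.77549896e-01],
       [ 9.24308730e-01,  3.67915788e-01,  1.01446260e-01,
         6.29277854e-01],
       [-9.86094450e-04, -2.63509532e-01,  9.64656288e-01,
         3.82347672e-01],
       [ 0.00000000e+00,  0.00000000e+00,  0.00000000e+00,
         1.00000000e+00]])}
```

View pics/scene0.png

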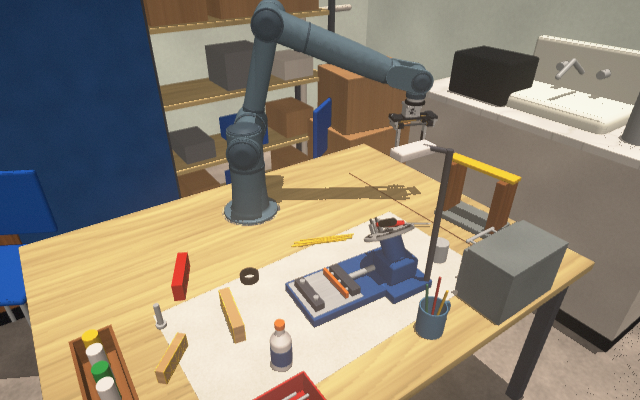

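View pics/top0.png

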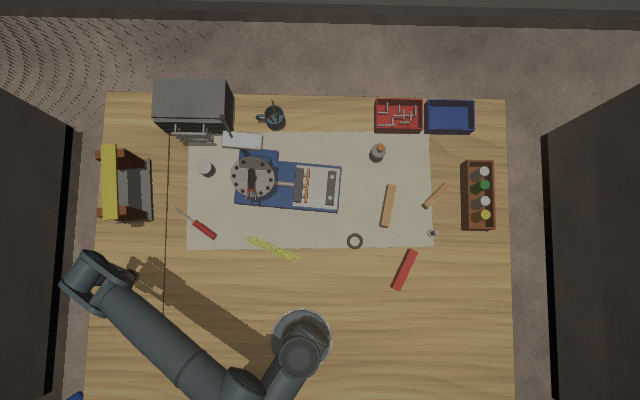

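View pics/wrist0.png

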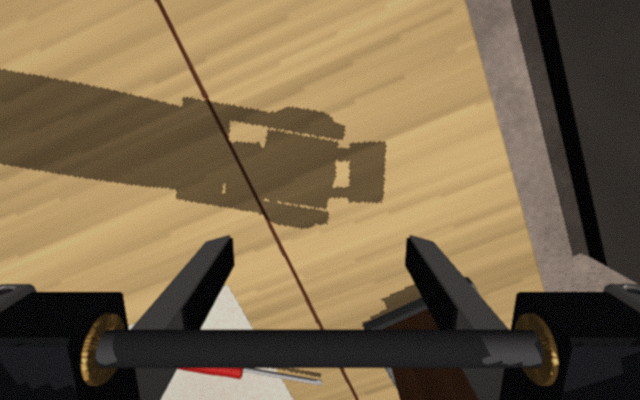

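Run:
```python
import cv2,numpy as np
t=cv2.imread("pics/top0.png");s=cv2.imread("pics/scene0.png")
c=cv2.resize(t[165:295,360:460],None,fx=4,fy=4,interpolation=cv2.INTER_CUBIC)
d=cv2.resize(s[240:390,130:260],None,fx=3,fy=3.47,interpolation=cv2.INTER_CUBIC)
cv2.imwrite("pics/c1.png",np.hstack([c,d[:520]]))
cv2.imwrite("pics/c2.png",cv2.resize(t[110:270,160:360],None,fx=4,fy=3.75,interpolation=cv2.INTER_CUBIC))
cv2.imwrite("pics/c3.png",cv2.resize(s[200:340,270:470],None,fx=4,fy=4,interpolation=cv2.INTER_CUBIC))
```

```text
(no output)
```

View pics/c1.png

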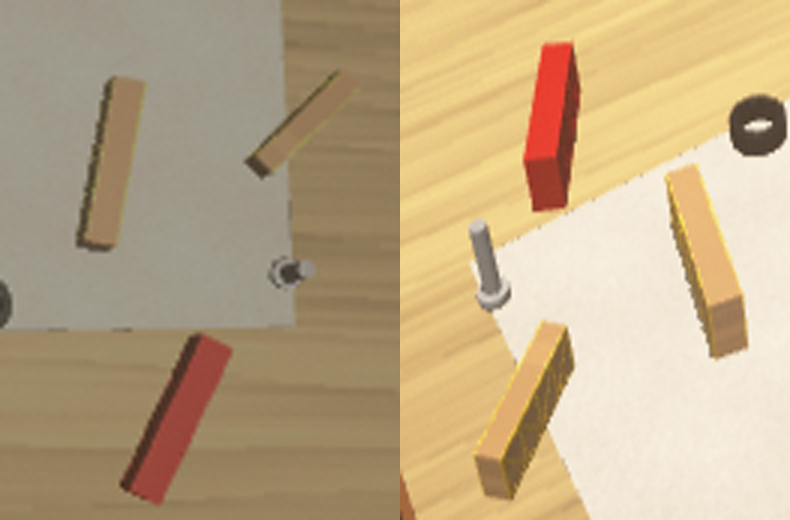

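View pics/c2.png

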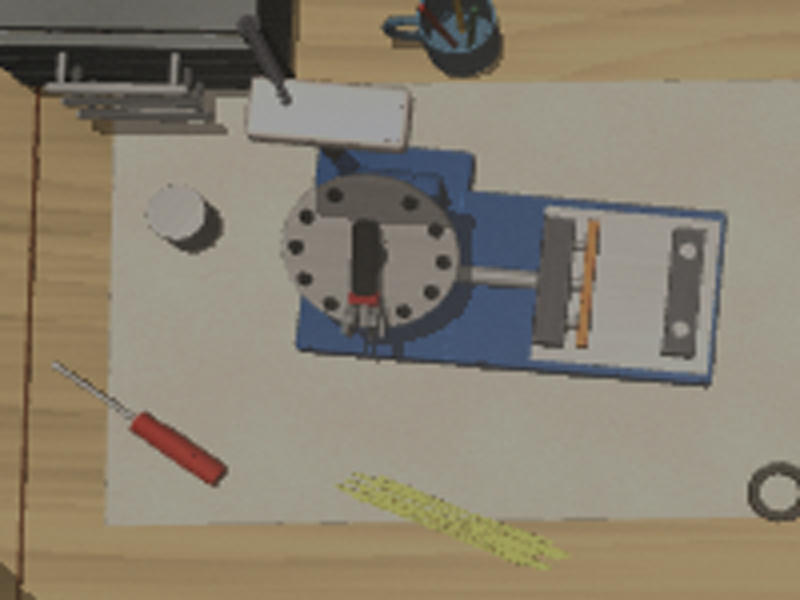

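View pics/c3.png

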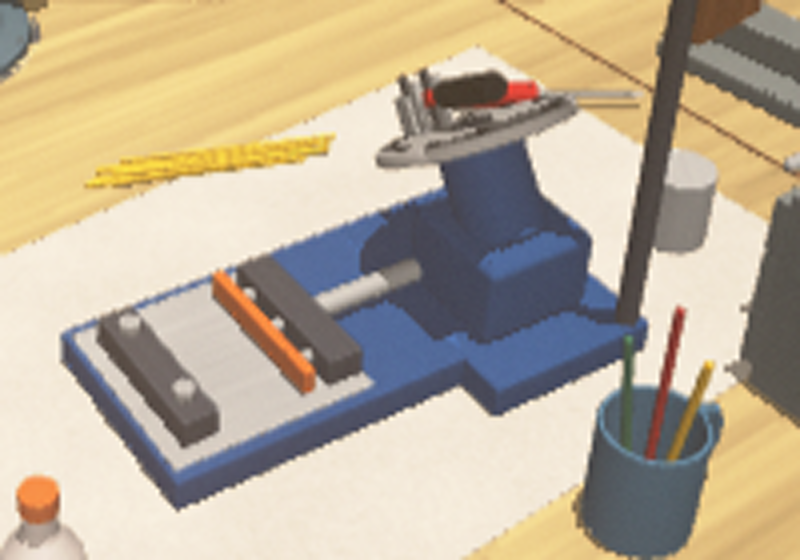

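```bash
cat > h.py <<'E'
import numpy as np, cv2
from scipy.spatial.transform import Rotation as R
from scipy.optimize import least_squares
def proj(ci,P):
    P=np.atleast_2d(P);E=ci["extrinsics"];p=(P-E[:3,3])@E[:3,:3]
    return np.c_[ci["cx"]+ci["fx"]*p[:,0]/-p[:,2], ci["cy"]+ci["fy"]*-p[:,1]/-p[:,2]]
def ray(ci,uv,z):
    uv=np.atleast_2d(uv).astype(float);E=ci["extrinsics"]
    d=np.c_[(uv[:,0]-ci["cx"])/ci["fx"],-(uv[:,1]-ci["cy"])/ci["fy"],-np.ones(len(uv))]@E[:3,:3].T
    s=(z-E[2,3])/d[:,2]
    return E[:3,3]+d*s[:,None]
def planar(x,y,yaw,P):  # points of a body frame standing at x,y
    P=np.atleast_2d(P);c,s=np.cos(yaw),np.sin(yaw)
    return np.c_[x+c*P[:,0]-s*P[:,1], y+s*P[:,0]+c*P[:,1], P[:,2]]
E
python3 - <<'E'
from rig import *; from h import *
T=camera_info("top");S=camera_info("scene")
c2=lambda p:np.array(p)/[4,3.75]+[160,110]
c3=lambda p:np.array(p)/4+[270,200]
print("plate",ray(T,[c2(p) for p in [(727,212),(711,383),(475,190)]],0.03).round(4))
print("plateS",ray(S,[c3(p) for p in [(180,478),(62,335),(465,365)]],0.03).round(4))
print("stop top",ray(T,[c2(p) for p in [(675,229),(706,232),(694,357),(662,353)]],0.054).round(4))
print("pad",ray(T,[c2(p) for p in [(599,221),(588,346)]],0.054).round(4))
c1=lambda p:np.array(p)/4+[360,165]
print("girder top",ray(T,[c1(p) for p in [(112,77),(146,80),(114,248),(80,243)]],0.06).round(4))
d1=lambda p:np.array(p)/[3,3.47]+[130,240]
print("girder S",ray(S,[d1((p[0]-400,p[1])) for p in [(668,177),(697,165),(744,293),(709,306)]],0.06).round(4))
E
```

```text
plate [[ 0.653  -0.145   0.03  ]
 [ 0.4762 -0.1313  0.03  ]
 [ 0.6717  0.0983  0.03  ]]
plateS [[ 0.6565 -0.1378  0.03  ]
 [ 0.4858 -0.1298  0.03  ]
 [ 0.6838  0.1016  0.03  ]]
stop top [[ 0.63   -0.0943  0.054 ]
 [ 0.6274 -0.1238  0.054 ]
 [ 0.4998 -0.1138  0.054 ]
 [ 0.5033 -0.0836  0.054 ]]
pad [[ 0.6369 -0.0219  0.054 ]
 [ 0.5093 -0.0138  0.054 ]]
girder top [[ 0.5822 -0.3187  0.06  ]
 [ 0.5799 -0.3509  0.06  ]
 [ 0.4206 -0.3201  0.06  ]
 [ 0.4247 -0.2883  0.06  ]]
girder S [[ 0.4331 -0.3205  0.06  ]
 [ 0.4355 -0.2911  0.06  ]
 [ 0.5893 -0.3173  0.06  ]
 [ 0.5837 -0.3484  0.06  ]]
```

Run:
```python
from rig import *; from h import *
T=camera_info("top");S=camera_info("scene")
t=cv2.imread("pics/top0.png");s=cv2.imread("pics/scene0.png")
cv2.imwrite("pics/c4.png",np.hstack([cv2.resize(t[120:220,215:295],None,fx=5,fy=5,interpolation=cv2.INTER_CUBIC),cv2.resize(s[135:235,360:440],None,fx=5,fy=5,interpolation=cv2.INTER_CUBIC)]))
```

```text
(no output)
```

View pics/c4.png

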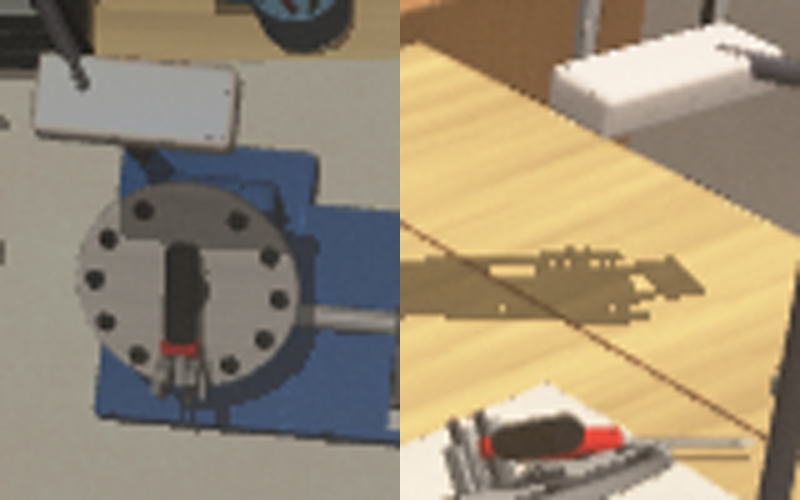

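Run:
```python
from rig import *; from h import *
T=camera_info("top");S=camera_info("scene")
f=lambda p:np.array(p)/5+[215,120]; g=lambda p:(np.array(p)-[400,0])/5+[360,135]
for a,b in [((237,145),(555,70)),((240,67),(607,103)),((35,132),(730,25)),((40,55),(782,47)),((181,300),(540,437))]:
    r=least_squares(lambda P:np.r_[(proj(T,P)-f(a)).ravel(),(proj(S,P)-g(b)).ravel()],[.6,.15,.3])
    print(r.x.round(3),np.abs(r.fun).max())
```

```text
[0.62  0.119 0.463] 1.5157106311014559
[0.665 0.116 0.463] 0.4743377170087797
[0.627 0.239 0.461] 1.8057044327564995
[0.671 0.235 0.465] 0.8209750934415752
[0.573 0.186 0.183] 1.3850301747526714
```

>>> step_arm --series '[[[0.02,-0.045,0.02,0,0,2],[0.02,-0.045,0.02,0,0,2],[0.02,-0.045,0.02,0,0,2],[0.02,-0.045,0.02,0,0,2],[0.02,-0.045,0.02,0,0,2],[0.015,-0.045,0,0,0,2],[0.015,-0.045,0,0,0,2],[0.015,-0.045,0,0,0,2]]]'

```text
t: 0.95
ee_pos: [0.3862, 0.2439, 0.2971]
tool_rot: [0.0, 0.045, 0.999, -0.005]
contact_force: [0.6, 1.0, 0.4]
grip_width: 0.0939
```

>>> step_arm --series '[[[0.01,-0.048,0,0,0,2],[0.01,-0.048,0,0,0,0],[0.01,-0.048,0,0,0,0],[0.02,-0.04,0,0,0,0],[0.035,-0.03,0,0,0,0],[0.04,-0.03,0,0,0,0],[0.04,-0.02,0,0,0,0],[0,0,0,0,0,0]]]'

```text
t: 1.75
ee_pos: [0.5529, -0.0339, 0.295]
tool_rot: [0.001, 0.031, 1.0, -0.005]
contact_force: [-0.3, 0.1, -0.9]
grip_width: 0.0936
```

Run:
```python
from rig import *; from h import *
import json
i=camera_info("wrist"); print(i["extrinsics"].round(3)); i["extrinsics"]=i["extrinsics"].tolist(); json.dump(i,open("w1.json","w"))
im=snapshot("wrist")[:,:,::-1]; cv2.imwrite("pics/w1.png",im)
```

```text
[[ 0.062 -0.962 -0.265  0.476]
 [ 0.998  0.057  0.025 -0.028]
 [-0.008 -0.266  0.964  0.473]
 [ 0.     0.     0.     1.   ]]
```

View pics/w1.png

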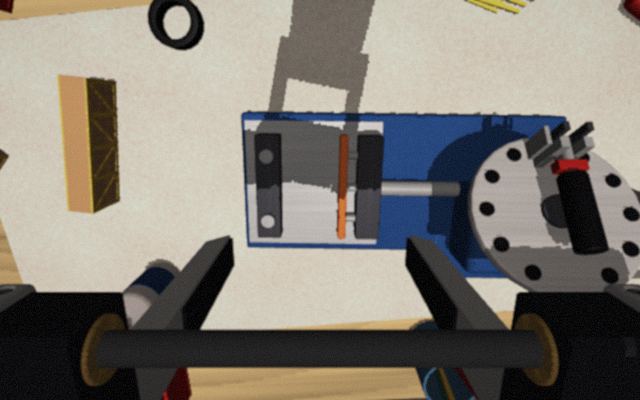

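Run:
```python
from h import *
t=cv2.imread("pics/w1.png")
cv2.imwrite("pics/c5.png",cv2.resize(t[100:260,230:400],None,fx=4.4,fy=3.75,interpolation=cv2.INTER_CUBIC))
cv2.imwrite("pics/c6.png",cv2.resize(t[100:300,440:640],None,fx=3,fy=3,interpolation=cv2.INTER_CUBIC))
cv2.imwrite("pics/c7.png",cv2.resize(t[60:225,40:140],None,fx=3.5,fy=3.5,interpolation=cv2.INTER_CUBIC))
```

```text
(no output)
```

View pics/c5.png

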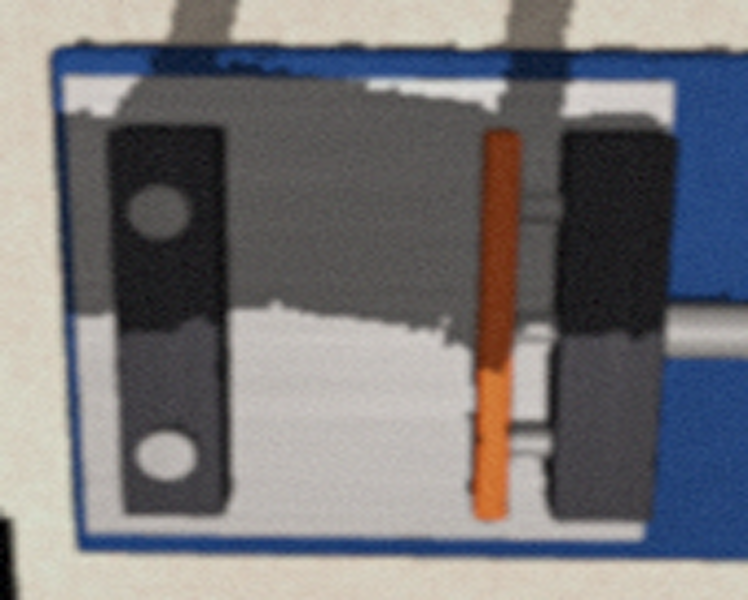

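View pics/c6.png

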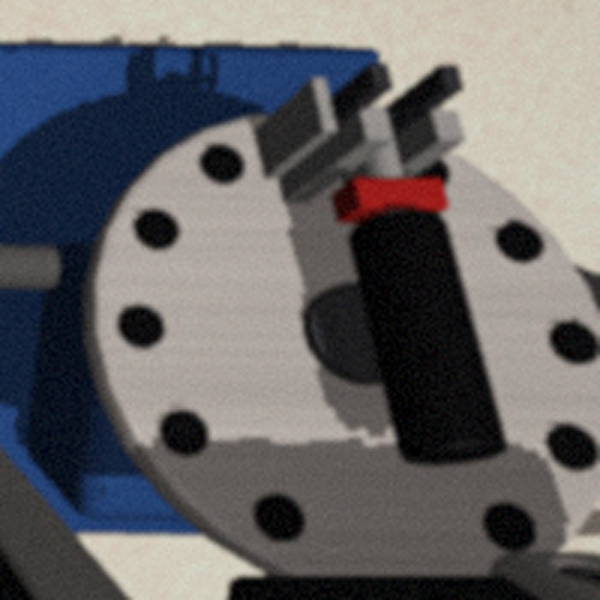

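View pics/c7.png

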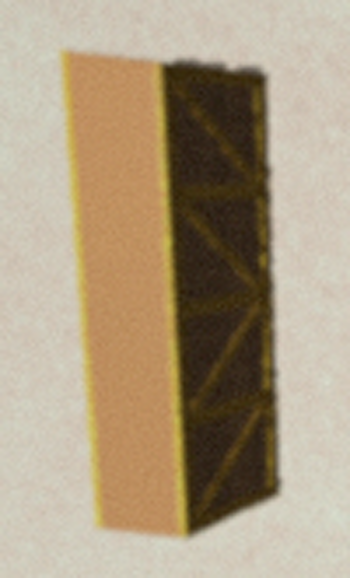

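```bash
cat > fit1.py <<'E'
from rig import *; from h import *
import json
W=json.load(open("w1.json"));W["extrinsics"]=np.array(W["extrinsics"])
T=camera_info("top");S=camera_info("scene")
c5=lambda p:np.array(p)/[4.4,3.75]+[230,100]
c6=lambda p:np.array(p)/3+[440,100]
c7=lambda p:np.array(p)/3.5+[40,60]
E
python3 - <<'E'
from fit1 import *
print("plate",ray(W,[c5((52,48)),c5((80,550)),c6((378,50))],0.03).round(4))
print("stop L",ray(W,[c5((110,130)),c5((125,515))],0.054).round(4))
print("pad",ray(W,[c5((485,130)),c5((474,518))],0.054).round(4))
g=ray(W,[c7(p) for p in [(64,52),(162,65),(188,534),(99,526)]],0.06);print("g",g.round(4))
print("girder centre",g.mean(0), "yaw",np.degrees(np.arctan2(*(g[2]+g[3]-g[0]-g[1])[[1,0]])))
# hub: fit with planes. holes & handle
E
```

```text
plate [[ 0.4797 -0.1265  0.03  ]
 [ 0.6544 -0.1389  0.03  ]
 [ 0.5085  0.2658  0.03  ]]
stop L [[ 0.5051 -0.1087  0.054 ]
 [ 0.6329 -0.1185  0.054 ]]
pad [[ 0.5112 -0.0092  0.054 ]
 [ 0.6399 -0.0183  0.054 ]]
g [[ 0.4263 -0.3185  0.06  ]
 [ 0.4321 -0.2883  0.06  ]
 [ 0.5865 -0.3161  0.06  ]
 [ 0.5817 -0.3468  0.06  ]]
girder centre [ 0.50665591 -0.3174155   0.06      ] yaw -10.279778203815482
```

>>> step_arm --series '[[[-0.007,-0.041,-0.02,0.5,0,-2],[-0.007,-0.041,-0.02,0,0,-2],[-0.007,-0.041,-0.02,0,0,-2],[-0.007,-0.041,-0.02,0,0,-0.7],[-0.007,-0.041,-0.02,0,0,0],[-0.006,-0.041,-0.02,0,0,0],[-0.005,-0.037,-0.02,0,0,0],[0,0,0,0,0,0]]]' --fingers 0.07

```text
t: 2.6
ee_pos: [0.4999, -0.3159, 0.1554]
tool_rot: [0.004, 0.085, 0.996, -0.0]
contact_force: [0.7, -0.4, -0.5]
grip_width: 0.0701
```

Run:
```python
from rig import *; from h import *
o=observe();print(o["ee_pos"],o["tool_rot"]);r=R.from_quat(np.roll(o["tool_rot"],-1)).as_matrix();print(r.round(4),np.degrees(np.arctan2(r[1,1],r[0,1])))
cv2.imwrite("pics/w2.png",snapshot("wrist")[:,:,::-1])
```

```text
[ 0.49989521 -0.31589749  0.15536159] [ 4.32471852e-03  8.53913640e-02  9.96338078e-01 -2.14846245e-04]
[[-9.854e-01  1.702e-01  8.600e-03]
 [ 1.702e-01  9.854e-01 -1.200e-03]
 [-8.700e-03  3.000e-04 -1.000e+00]] 80.20292451186869
```

View pics/w2.png

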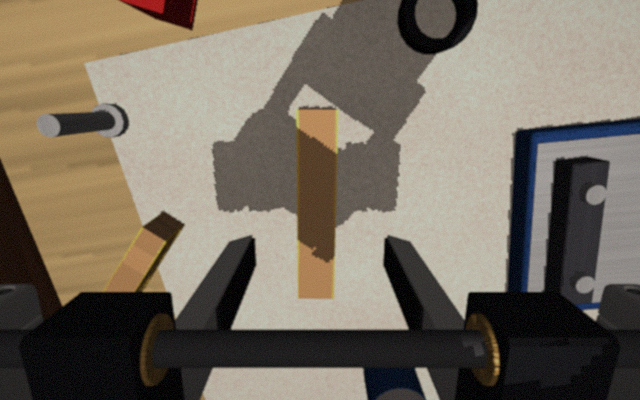

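>>> step_arm --series '[[[0.004,-0.001,-0.04,0,0.5,-0.3],[0.003,0,-0.04,0,0,0],[0,0,-0.03,0,0,0],[0,0,-0.012,0,0,0],[0,0,-0.004,0,0,0],[0,0,0,0,0,0]]]'

```text
t: 3.25
ee_pos: [0.5136, -0.3096, 0.038]
tool_rot: [0.007, 0.083, 0.996, -0.005]
contact_force: [0.5, 0.4, 0.5]
grip_width: 0.0701
```

>>> step_arm --series '[[[-0.005,-0.006,-0.007,0,0,0],[0,0,0,0,0,0],[0,0,0,0,0,0]]]'

```text
t: 3.55
ee_pos: [0.5107, -0.3176, 0.0352]
tool_rot: [0.01, 0.083, 0.996, -0.007]
contact_force: [0.1, -0.0, 0.4]
grip_width: 0.07
```

Run:
```python
from rig import *; from h import *
o=observe();print(o["ee_pos"],o["tool_rot"]);r=R.from_quat(np.roll(o["tool_rot"],-1)).as_matrix();print(r.round(4),np.degrees(np.arctan2(r[1,1],r[0,1])))
```

```text
[ 0.5107323  -0.31755678  0.03522493] [ 0.01020961  0.08269958  0.99649779 -0.00697816]
[[-0.9861  0.165   0.0192]
 [ 0.1647  0.9862 -0.0156]
 [-0.0215 -0.0122 -0.9997]] 80.504234603525
```

>>> step_arm --series '[[[-0.003,0,-0.006,0.9,1.1,-0.6],[0,0,0,0,0,0]]]'

```text
t: 3.75
ee_pos: [0.508, -0.3184, 0.0301]
tool_rot: [0.0, 0.089, 0.996, -0.0]
contact_force: [-0.3, 0.1, -0.2]
grip_width: 0.0697
```

```bash
cat > st.py <<'E'
from rig import *; from h import *
o=observe();r=R.from_quat(np.roll(o["tool_rot"],-1)).as_matrix();print(round(o["t"],2),o["ee_pos"].round(4),"toolz",r[:,2].round(4),"y-ang",np.degrees(np.arctan2(r[1,1],r[0,1])).round(2),"F",o["contact_force"].round(1),"w",round(o["grip_width"],4))
E
python3 st.py
```

```text
3.75 [ 0.508  -0.3184  0.0301] toolz [-0.e+00 -2.e-04 -1.e+00] y-ang 79.83 F [-0.3  0.1 -0.2] w 0.0697
```

Well aligned. Close gently.

>>> step_arm --series '[[[0,0,0,0,0,0],[0,0,0,0,0,0],[0,0,0,0,0,0],[0,0,0,0,0,0],[0,0,0,0,0,0],[0,0,0,0,0,0]]]' --fingers 0.02 --newtons 12

```text
t: 4.35
ee_pos: [0.5082, -0.3188, 0.0302]
tool_rot: [0.0, 0.089, 0.996, -0.0]
contact_force: [0.7, -0.5, -1.3]
grip_width: 0.0301
```

```bash
python3 st.py
```

```text
4.35 [ 0.5082 -0.3188  0.0302] toolz [ 1.e-04 -4.e-04 -1.e+00] y-ang 79.82 F [ 0.7 -0.5 -1.3] w 0.0301
```

>>> step_arm --series '[[[0,0,0.04,0,0,0],[0.005,0.02,0.04,0,0,0],[0.012,0.045,0.01,0,0,2],[0.012,0.045,0,0,0,2],[0.012,0.045,0,0,0,2],[0.012,0.045,0,0,0,0],[0.008,0.03,0,0,0,0],[0,0,0,0,0,0]]]'

```text
t: 5.15
ee_pos: [0.5684, -0.0798, 0.1226]
tool_rot: [-0.0, 0.036, 0.999, 0.001]
contact_force: [0.8, -0.4, -0.4]
grip_width: 0.0299
```

```bash
python3 st.py
```

```text
5.15 [ 0.5684 -0.0798  0.1226] toolz [-2.0e-04  2.2e-03 -1.0e+00] y-ang 85.82 F [ 0.8 -0.4 -0.4] w 0.0299
```

>>> step_arm --series '[[[0.006,0.022,-0.01,0,0,0],[0,0,-0.02,0,0,0],[0,0,0,0,0,0]]]'

```text
t: 5.45
ee_pos: [0.5743, -0.0576, 0.0919]
tool_rot: [-0.0, 0.036, 0.999, 0.001]
contact_force: [-0.7, 0.4, -1.3]
grip_width: 0.0297
```

```bash
python3 st.py
python3 - <<'E'
from rig import *; from h import *
cv2.imwrite("pics/w3.png",snapshot("wrist")[:,:,::-1])
E
```

```text
5.45 [ 0.5743 -0.0576  0.0919] toolz [-2.0e-04  1.1e-03 -1.0e+00] y-ang 85.89 F [-0.7  0.4 -1.3] w 0.0297
```

View pics/w3.png

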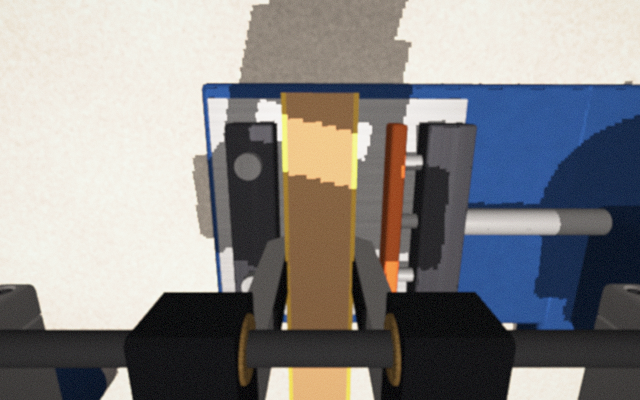

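>>> step_arm --series '[[[0,0,-0.02,0,0,0],[0,0,-0.009,0,0,0],[0,0,-0.002,0,0,0],[0,0,0,0,0,0]]]'

```text
t: 5.9
ee_pos: [0.5775, -0.0617, 0.0654]
tool_rot: [0.004, 0.038, 0.999, -0.001]
contact_force: [-0.7, 0.1, -1.9]
grip_width: 0.03
```

```bash
python3 st.py
```

```text
5.9 [ 0.5775 -0.0617  0.0654] toolz [ 0.0074 -0.0015 -1.    ] y-ang 85.67 F [-0.7  0.1 -1.9] w 0.03
```

>>> step_arm --series '[[[-0.002,0.002,-0.004,0.1,0.4,0],[0,0,0,0,0,0]]]'

```text
t: 6.1
ee_pos: [0.5763, -0.0603, 0.0628]
tool_rot: [0.001, 0.038, 0.999, -0.0]
contact_force: [-0.7, 0.7, -2.4]
grip_width: 0.0302
```

```bash
python3 st.py
```

```text
6.1 [ 0.5763 -0.0603  0.0628] toolz [ 2.2e-03 -3.0e-04 -1.0e+00] y-ang 85.63 F [-0.7  0.7 -2.4] w 0.0302
```

>>> step_arm --series '[[[0,0,-0.002,0,0.1,0],[0,0,0,0,0,0]]]'

```text
t: 6.3
ee_pos: [0.5769, -0.0605, 0.0615]
tool_rot: [0.001, 0.038, 0.999, -0.0]
contact_force: [-0.1, -0.8, -0.8]
grip_width: 0.0302
```

```bash
python3 st.py
```

```text
6.3 [ 0.5769 -0.0605  0.0615] toolz [ 1.7e-03 -8.0e-04 -1.0e+00] y-ang 85.64 F [-0.1 -0.8 -0.8] w 0.0302
```

>>> step_arm --series '[[[0,0,-0.0015,0,0,0],[0,0,0,0,0,0]]]'

```text
t: 6.5
ee_pos: [0.5772, -0.0605, 0.0603]
tool_rot: [0.001, 0.038, 0.999, -0.0]
contact_force: [0.6, 0.9, -1.5]
grip_width: 0.0301
```

>>> step_arm --series '[[[0,0,0,0,0,0],[0,0,0,0,0,0],[0,0,0,0,0,0],[0,0,0,0,0,0]]]' --fingers 0.05

```text
t: 6.9
ee_pos: [0.5778, -0.0606, 0.0611]
tool_rot: [0.002, 0.038, 0.999, -0.001]
contact_force: [-0.3, 0.0, -0.4]
grip_width: 0.0499
```

```bash
python3 st.py
```

```text
6.9 [ 0.5778 -0.0606  0.0611] toolz [ 0.0037 -0.0014 -1.    ] y-ang 85.66 F [-0.3  0.  -0.4] w 0.0499
```

>>> step_arm --series '[[[0,0,0.045,0,0,0],[0,0,0.045,0,0,0],[-0.01,0.01,0.045,0,0,0],[-0.01,0.02,0.045,0,0,0],[-0.01,0.02,0.045,0,0,0],[-0.01,0.02,0.015,0,0,0],[0,0,0,0,0,0]]]'

```text
t: 7.6
ee_pos: [0.5332, 0.0112, 0.3071]
tool_rot: [0.001, 0.039, 0.999, 0.001]
contact_force: [-0.4, 0.1, -0.2]
grip_width: 0.0499
```

```bash
python3 st.py
python3 - <<'E'
from rig import *; from h import *
import json
i=camera_info("wrist"); i["extrinsics"]=i["extrinsics"].tolist(); json.dump(i,open("w4.json","w"))
cv2.imwrite("pics/w4.png",cv2.resize(snapshot("wrist")[:,:,::-1],None,fx=1.25,fy=1.25,interpolation=cv2.INTER_CUBIC))
E
```

```text
7.6 [0.5332 0.0112 0.3071] toolz [ 1.8e-03  9.0e-04 -1.0e+00] y-ang 85.54 F [-0.4  0.1 -0.2] w 0.0499
```

View pics/w4.png

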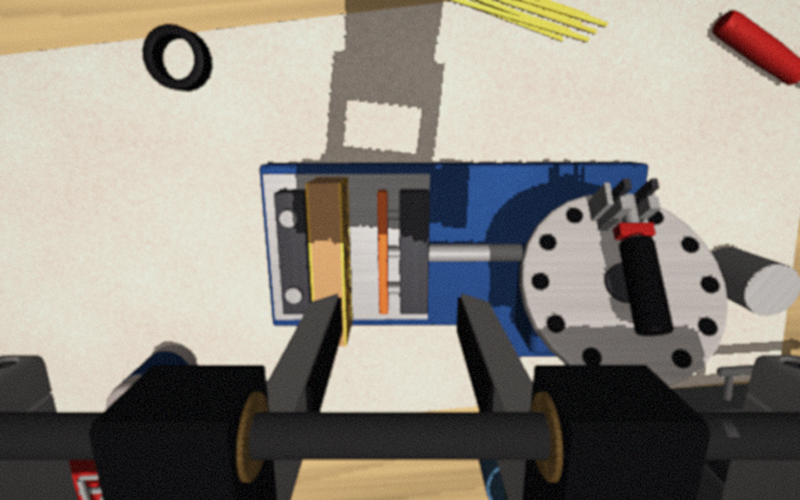

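Run:
```python
from h import *
t=cv2.imread("pics/w4.png")
cv2.imwrite("pics/c8.png",cv2.resize(t[160:390,500:760],None,fx=3,fy=2.6,interpolation=cv2.INTER_CUBIC))
```

```text
(no output)
```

View pics/c8.png

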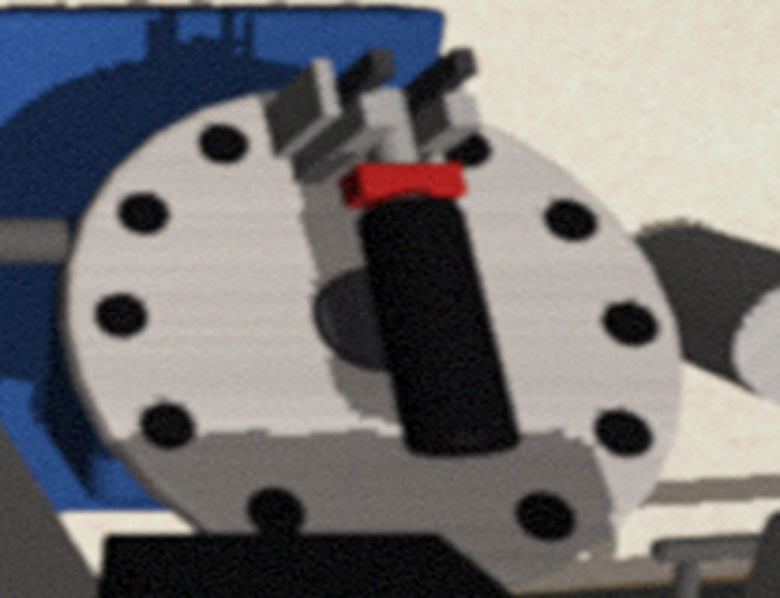

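```bash
cat > fit2.py <<'E'
from fit1 import *
W4=json.load(open("w4.json"));W4["extrinsics"]=np.array(W4["extrinsics"])
c8=lambda p:(np.array(p)/[3,2.6]+[500,160])/1.25
rim4=np.array([c8(p) for p in [(68,300),(78,245),(110,185),(160,130),(210,100),(250,90),(500,130),(560,165),(620,215),(660,280),(680,345),(675,410),(650,470),(620,515)]])
rim1=np.array([c6(p) for p in [(97,280),(110,225),(150,165),(200,128),(245,115)]])
s35,c35=np.sin(np.radians(35)),np.cos(np.radians(35))
ux=np.array([c35,0,s35]);n=np.array([-s35,0,c35]);uy=np.array([0,1.,0])
def world(p,P): return planar(p[0],p[1],p[2],P)
def hubv(p): return np.array([p[3],.13,p[4]])
a=np.linspace(0,2*np.pi,721)
def res(p):
    out=[]
    H=hubv(p);C=H+.08*(np.cos(a)[:,None]*ux+np.sin(a)[:,None]*uy)
    Cw=world(p,C)
    for ci,rim in ((W4,rim4),(W,rim1)):
        q=proj(ci,Cw)
        for r in rim: out.append(np.min(np.linalg.norm(q-r,axis=1)))
    e0=H-26e-3*ux+26e-3*n; e1=H+44e-3*ux+26e-3*n
    for ci,A,B in ((W4,c8((412,205)),c8((463,440))),(W,c6((397,222)),c6((453,448)))):
        q=proj(ci,world(p,[e0,e1])); out+=list((q-[A,B]).ravel()*.6)
    pts=world(p,[[-.09,-.19,.03],[.09,-.19,.03]]); q=proj(W,pts); out+=list((q-[c5((52,48)),c5((80,550))]).ravel()*.7)
    # jaw orientation / x centre from stop & pad
    L=np.array([[.5051,-.1087],[.6329,-.1185],[.5112,-.0092],[.6399,-.0183]])
    v=(L-p[:2])@np.array([[np.cos(p[2]),-np.sin(p[2])],[np.sin(p[2]),np.cos(p[2])]])
    out+=[(v[0,1]-v[1,1])*500,(v[2,1]-v[3,1])*500,(v[0,0]+v[1,0])*300,(v[2,0]+v[3,0])*300]
    return np.array(out)
sol=least_squares(res,[.581,.057,-.073,0,.15],loss="soft_l1")
if __name__=="__main__":
    p=sol.x;print(p.round(4),np.degrees(p[2]));print(res(p).round(1))
    H=hubv(p)
    for nm,P in [("hub",H),("pivot",H-.062*ux+.026*n),("mid folded",H+.009*ux+.026*n),("mid out",H-.062*ux+(.026+.071)*n),("mid latched",H-.062*ux+.081*n)]: print(nm,world(p,P).round(4))
    print("light vise",((np.array([.646,.177])-p[:2])@np.array([[np.cos(p[2]),-np.sin(p[2])],[np.sin(p[2]),np.cos(p[2])]])).round(3))
E
python3 fit2.py
```

```text
[ 0.5813  0.0586 -0.0732 -0.0045  0.1491] -4.195242356514609
[ 1.5  0.2  1.2  0.2  0.9  0.2  1.7  1.1  0.5  0.1  0.2  0.9  1.5  0.2
  0.4  0.6  0.6  0.2  0.5 -1.2 -0.1 -0.7  0.3 -2.1 -0.2 -2.1  0.4  1.1
 -1.3  0.9  1.3  0.2 -0.2  0.2 -0.3]
hub [[0.5864 0.1886 0.1491]]
pivot [[0.5209 0.1934 0.1349]]
mid folded [[0.5789 0.1892 0.1756]]
mid out [[0.4803 0.1964 0.193 ]]
mid latched [[0.4894 0.1957 0.1799]]
light vise [0.056 0.123]
```

>>> step_arm --series '[[[-0.002,0.02,0,-0.5,-7,0],[0,0.02,0,-0.5,-7,0],[0,0.03,0,-0.5,-7,0],[0,0.03,0,-0.5,-7,0],[0,0.03,-0.01,-0.5,-7,0],[0,0.03,-0.01,0,0,0],[0,0.02,-0.01,0,0,0],[0,0,0,0,0,0]]]' --fingers 0.06

```text
t: 8.45
ee_pos: [0.5286, 0.1883, 0.2568]
tool_rot: [0.303, 0.04, 0.952, -0.012]
contact_force: [0.6, -0.8, -0.6]
grip_width: 0.0602
```

```bash
cat > tgt.py <<'E'
# usage: tgt.py: state vs desired tool orientation, and shifts to a named target
from fit2 import *
import sys
p=sol.x;yaw=p[2]
Rz=R.from_euler("z",yaw).as_matrix()
N=Rz@n;UX=Rz@ux;Y=Rz@uy
Hw=world(p,hubv(p))[0]
PIV=Hw-.062*UX+.026*N
o=observe();r=R.from_quat(np.roll(o["tool_rot"],-1)).as_matrix()
zt=-N; yt=Y if r[:,1]@Y>0 else -Y; xt=np.cross(yt,zt)
Rt=np.c_[xt,yt,zt]
rv=np.degrees(R.from_matrix(Rt@r.T).as_rotvec())
def rep(nm,P):
    d=P-o["ee_pos"];print(nm,"tcp",P.round(4),"shift",d.round(4))
def rel(): 
    d=o["ee_pos"]-PIV; return np.array([d@UX,d@Y,d@N])
print("t",round(o["t"],2),"tcp",o["ee_pos"].round(4),"rotvec to go",rv.round(2),"F",o["contact_force"].round(1),"w",round(o["grip_width"],4),"q",o["q"].round(2))
print("tcp rel pivot (ux,y,n) mm",(rel()*1e3).round(1),"F in (ux,y,n)",np.array([o["contact_force"]@v for v in (UX,Y,N)]).round(1))
E
cat > a.py <<'E'
from tgt import *
print("N",N.round(3),"UX",UX.round(3),"Y",Y.round(3))
g=PIV+.076*UX-.016*N
rep("pre",g+.07*N);rep("grasp",g)
E
python3 a.py
python3 - <<'E'
from rig import *; from h import *
cv2.imwrite("pics/s5.png",snapshot("scene")[:,:,::-1])
E
```

```text
t 8.45 tcp [0.5286 0.1883 0.2568] rotvec to go [-0.1   0.27  0.62] F [ 0.6 -0.8 -0.6] w 0.0602 q [ 0.23 -0.34  2.12 -0.25  0.78 -1.13]
tcp rel pivot (ux,y,n) mm [76.5 -4.5 95.3] F in (ux,y,n) [ 0.2 -0.7 -0.8]
N [-0.572  0.042  0.819] UX [ 0.817 -0.06   0.574] Y [0.073 0.997 0.   ]
pre tcp [0.5521 0.1911 0.2227] shift [ 0.0235  0.0028 -0.0341]
grasp tcp [0.5921 0.1882 0.1653] shift [ 0.0635 -0.0001 -0.0915]
```

View pics/s5.png

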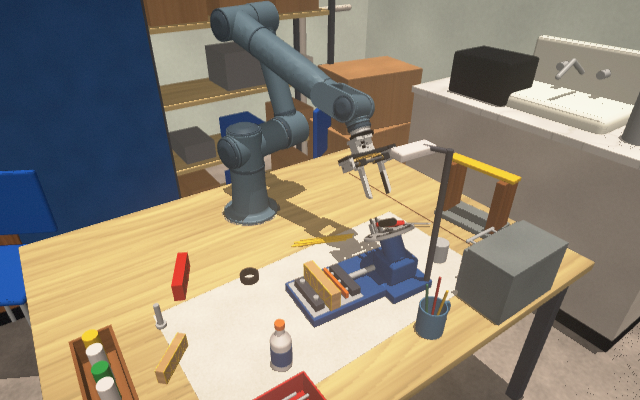

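>>> step_arm --series '[[[0.02,0.003,-0.03,0,0.2,0.5],[0,0,0,0,0,0]]]'

```text
t: 8.7
ee_pos: [0.5506, 0.1885, 0.2271]
tool_rot: [0.302, 0.037, 0.953, -0.011]
contact_force: [-0.8, 0.2, -1.1]
grip_width: 0.0604
```

```bash
python3 a.py
python3 - <<'E'
from rig import *; from h import *
cv2.imwrite("pics/w5.png",snapshot("wrist")[:,:,::-1])
E
```

```text
t 8.7 tcp [0.5506 0.1885 0.2271] rotvec to go [-0.04  0.12  0.25] F [-0.8  0.2 -1.1] w 0.0604 q [ 0.22 -0.25  2.11 -0.26  0.71 -1.13]
tcp rel pivot (ux,y,n) mm [77.5 -2.8 58.3] F in (ux,y,n) [-1.3  0.2 -0.5]
N [-0.572  0.042  0.819] UX [ 0.817 -0.06   0.574] Y [0.073 0.997 0.   ]
pre tcp [0.5521 0.1911 0.2227] shift [ 0.0014  0.0027 -0.0044]
grasp tcp [0.5921 0.1882 0.1653] shift [ 0.0415 -0.0003 -0.0617]
```

View pics/w5.png

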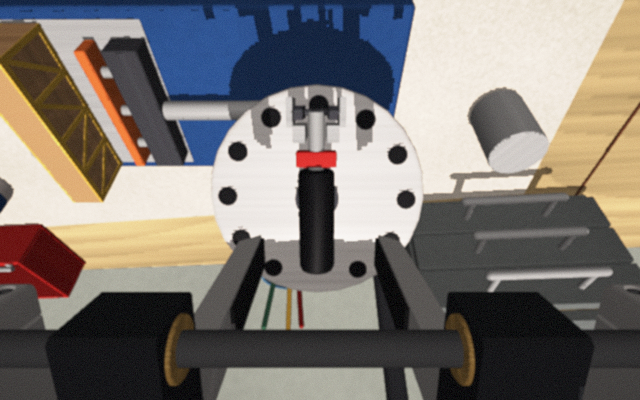

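>>> step_arm --series '[[[0.019,0,-0.028,0,0,0],[0.013,0,-0.02,0,0,0],[0.004,0,-0.006,0,0,0],[0,0,0,0,0,0]]]' --fingers 0.05

```text
t: 9.15
ee_pos: [0.5931, 0.1853, 0.1857]
tool_rot: [0.311, 0.04, 0.95, -0.011]
contact_force: [-0.1, -0.1, 0.2]
grip_width: 0.0499
```

```bash
python3 a.py
python3 - <<'E'
from rig import *; from h import *
cv2.imwrite("pics/w6.png",snapshot("wrist")[:,:,::-1])
E
```

```text
t 9.15 tcp [0.5931 0.1853 0.1857] rotvec to go [-0.17  1.23  0.55] F [-0.1 -0.1  0.2] w 0.0499 q [ 0.19 -0.1   2.06 -0.29  0.58 -1.1 ]
tcp rel pivot (ux,y,n) mm [88.7 -2.8 -0. ] F in (ux,y,n) [ 0.1 -0.1  0.2]
N [-0.572  0.042  0.819] UX [ 0.817 -0.06   0.574] Y [0.073 0.997 0.   ]
pre tcp [0.5521 0.1911 0.2227] shift [-0.0411  0.0058  0.037 ]
grasp tcp [0.5921 0.1882 0.1653] shift [-0.001   0.0029 -0.0204]
```

View pics/w6.png

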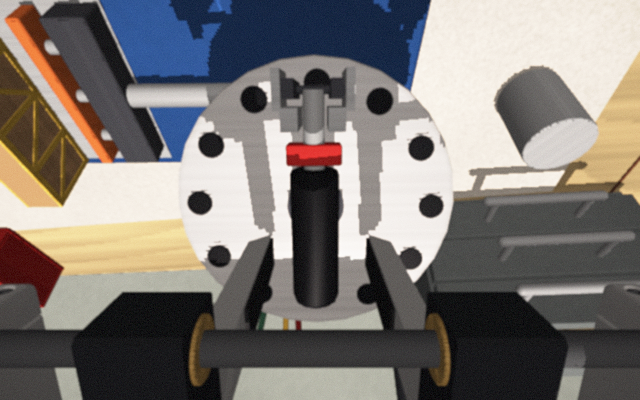

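>>> step_arm --series '[[[-0.003,0,-0.012,0,1.2,0.5],[-0.002,0,-0.006,0,0,0],[0,0,0,0,0,0]]]'

```text
t: 9.5
ee_pos: [0.5885, 0.1856, 0.1714]
tool_rot: [0.303, 0.035, 0.952, -0.009]
contact_force: [0.7, 1.2, 0.8]
grip_width: 0.05
```

```bash
python3 a.py
```

```text
t 9.5 tcp [0.5885 0.1856 0.1714] rotvec to go [-0.24  0.32 -0.01] F [0.7 1.2 0.8] w 0.05 q [ 0.19 -0.09  2.08 -0.27  0.57 -1.12]
tcp rel pivot (ux,y,n) mm [76.7 -2.9 -9.1] F in (ux,y,n) [0.9 1.2 0.3]
N [-0.572  0.042  0.819] UX [ 0.817 -0.06   0.574] Y [0.073 0.997 0.   ]
pre tcp [0.5521 0.1911 0.2227] shift [-0.0364  0.0056  0.0513]
grasp tcp [0.5921 0.1882 0.1653] shift [ 0.0036  0.0026 -0.0061]
```

>>> step_arm --series '[[[0.002,0,-0.005,0,0.2,0],[0,0,0,0,0,0]]]'

```text
t: 9.7
ee_pos: [0.5904, 0.1858, 0.1667]
tool_rot: [0.302, 0.035, 0.953, -0.009]
contact_force: [0.4, -0.1, -0.1]
grip_width: 0.0501
```

>>> step_arm --series '[[[0,0,0,0,0,0],[0,0,0,0,0,0],[0,0,0,0,0,0],[0,0,0,0,0,0]]]' --fingers 0.015 --newtons 12

```text
t: 10.1
ee_pos: [0.5907, 0.1851, 0.167]
tool_rot: [0.302, 0.035, 0.953, -0.01]
contact_force: [0.3, -8.6, 0.4]
grip_width: 0.0233
```

```bash
python3 a.py
```

```text
t 10.1 tcp [0.5907 0.1851 0.167 ] rotvec to go [-0.1   0.14 -0.05] F [ 0.3 -8.6  0.4] w 0.0233 q [ 0.19 -0.07  2.07 -0.28  0.56 -1.12]
tcp rel pivot (ux,y,n) mm [ 76.   -3.2 -14. ] F in (ux,y,n) [ 1.  -8.6 -0.2]
N [-0.572  0.042  0.819] UX [ 0.817 -0.06   0.574] Y [0.073 0.997 0.   ]
pre tcp [0.5521 0.1911 0.2227] shift [-0.0386  0.0061  0.0557]
grasp tcp [0.5921 0.1882 0.1653] shift [ 0.0014  0.0031 -0.0016]
```

>>> step_arm --series '[[[0,-0.002,0,0,0,0],[0,0,0,0,0,0]]]'

```text
t: 10.3
ee_pos: [0.5908, 0.1832, 0.1671]
tool_rot: [0.302, 0.035, 0.953, -0.009]
contact_force: [0.8, 1.4, -0.2]
grip_width: 0.0238
```

```bash
python3 a.py
```

```text
t 10.3 tcp [0.5908 0.1832 0.1671] rotvec to go [-0.2   0.16 -0.  ] F [ 0.8  1.4 -0.2] w 0.0238 q [ 0.18 -0.08  2.07 -0.27  0.56 -1.13]
tcp rel pivot (ux,y,n) mm [ 76.3  -5.  -14. ] F in (ux,y,n) [ 0.5  1.5 -0.6]
N [-0.572  0.042  0.819] UX [ 0.817 -0.06   0.574] Y [0.073 0.997 0.   ]
pre tcp [0.5521 0.1911 0.2227] shift [-0.0388  0.0079  0.0555]
grasp tcp [0.5921 0.1882 0.1653] shift [ 0.0013  0.005  -0.0018]
```

```bash
cat > arc.py <<'E'
from tgt import *
th=np.radians(np.arange(0,101,10))
P=np.array([.076*(np.cos(t)*UX+np.sin(t)*N) for t in th])
for k in range(len(th)-1): print(k*10,(P[k+1]-P[k]).round(4))
# estimate of the present fold angle
d=rel()+[0,0,.014]; print("theta",np.degrees(np.arctan2(d[2],d[0])).round(1),"r",np.hypot(d[0],d[2]).round(4))
E
python3 arc.py
```

```text
t 10.3 tcp [0.5908 0.1832 0.1671] rotvec to go [-0.2   0.16 -0.  ] F [ 0.8  1.4 -0.2] w 0.0238 q [ 0.18 -0.08  2.07 -0.27  0.56 -1.13]
tcp rel pivot (ux,y,n) mm [ 76.3  -5.  -14. ] F in (ux,y,n) [ 0.5  1.5 -0.6]
0 [-0.0085  0.0006  0.0101]
10 [-0.0101  0.0007  0.0085]
20 [-0.0114  0.0008  0.0066]
30 [-0.0124  0.0009  0.0045]
40 [-0.013   0.001   0.0023]
50 [-0.0132  0.001   0.    ]
60 [-0.013   0.001  -0.0023]
70 [-0.0124  0.0009 -0.0045]
80 [-0.0114  0.0008 -0.0066]
90 [-0.0101  0.0007 -0.0085]
theta -0.0 r 0.0763
```

>>> step_arm --series '[[[-0.0085,0.0005,0.01,0,0,0],[-0.01,0.0005,0.0085,0,0,0],[0,0,0,0,0,0]]]'

```text
t: 10.6
ee_pos: [0.5715, 0.1848, 0.1848]
tool_rot: [0.301, 0.035, 0.953, -0.009]
contact_force: [-1.2, 0.2, -0.2]
grip_width: 0.0237
```

```bash
python3 arc.py|grep -v '\]$' ; python3 arc.py | grep rel
```

```text
theta 19.9 r 0.0751
tcp rel pivot (ux,y,n) mm [70.6 -4.9 11.6] F in (ux,y,n) [-1.1  0.2  0.5]
```

>>> step_arm --series '[[[-0.0114,0.0008,0.0068,0,0,0],[-0.0124,0.0009,0.0048,0,0,0],[-0.013,0.001,0.0025,0,0,0],[0,0,0,0,0,0]]]'

```text
t: 11.0
ee_pos: [0.5347, 0.1875, 0.198]
tool_rot: [0.302, 0.035, 0.953, -0.009]
contact_force: [-2.0, 0.6, 2.1]
grip_width: 0.0236
```

```bash
python3 arc.py|grep -e theta -e F
```

```text
t 11.0 tcp [0.5347 0.1875 0.198 ] rotvec to go [-0.23  0.14 -0.09] F [-2.   0.6  2.1] w 0.0236 q [ 0.22 -0.26  2.17 -0.27  0.65 -1.11]
tcp rel pivot (ux,y,n) mm [47.9 -4.9 43.6] F in (ux,y,n) [-0.5  0.5  3. ]
theta 50.2 r 0.0749
```

>>> step_arm --series '[[[-0.0132,0.001,0.0003,0,0,0],[-0.013,0.001,-0.002,0,0,0],[-0.0124,0.0009,-0.0043,0,0,0],[0,0,0,0,0,0]]]'

```text
t: 11.4
ee_pos: [0.497, 0.1903, 0.1922]
tool_rot: [0.303, 0.035, 0.952, -0.009]
contact_force: [-2.6, 0.5, -1.3]
grip_width: 0.0237
```

```bash
python3 arc.py|grep -e theta -e F;  python3 - <<'E'
from rig import *; from h import *
cv2.imwrite("pics/w7.png",snapshot("wrist")[:,:,::-1])
s=snapshot("scene")[:,:,::-1]
cv2.imwrite("pics/s7.png",cv2.resize(s[130:280,300:460],None,fx=4,fy=4,interpolation=cv2.INTER_CUBIC))
E
```

```text
t 11.4 tcp [0.497  0.1903 0.1922] rotvec to go [-0.22  0.36 -0.1 ] F [-2.6  0.5 -1.3] w 0.0237 q [ 0.25 -0.34  2.25 -0.29  0.67 -1.07]
tcp rel pivot (ux,y,n) mm [13.6 -4.9 60.5] F in (ux,y,n) [-3.   0.3  0.5]
theta 79.7 r 0.0757
```

View pics/w7.png

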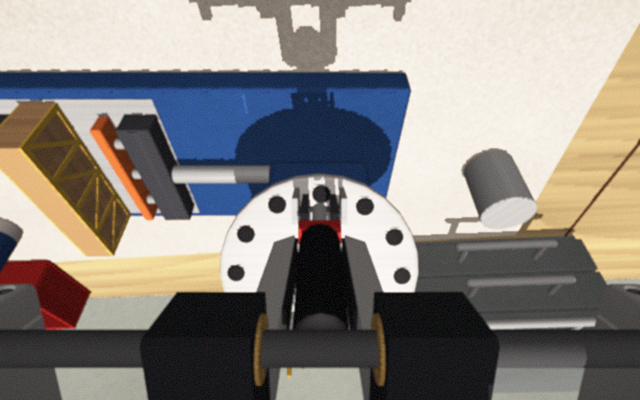

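View pics/s7.png

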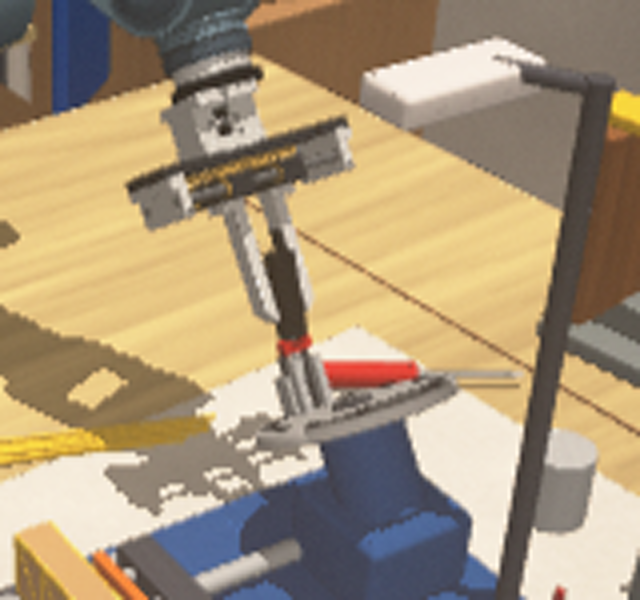

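Handle following and almost upright to the wheel. Drive the last 10° and push on into the stop.

>>> step_arm --series '[[[-0.0114,0.0008,-0.0064,0,0,0],[-0.003,0,-0.002,0,0,0],[0,0,0,0,0,0]]]'

```text
t: 11.8
ee_pos: [0.4845, 0.1912, 0.1856]
tool_rot: [0.306, 0.035, 0.951, -0.008]
contact_force: [4.9, -1.5, -2.0]
grip_width: 0.0233
```

```bash
python3 arc.py|grep -e theta -e F
```

```text
t 11.8 tcp [0.4845 0.1912 0.1856] rotvec to go [-0.25  0.67 -0.11] F [ 4.9 -1.5 -2. ] w 0.0233 q [ 0.26 -0.37  2.28 -0.31  0.66 -1.05]
tcp rel pivot (ux,y,n) mm [-0.5 -4.9 62.3] F in (ux,y,n) [ 3.  -1.1 -4.5]
theta 90.4 r 0.0763
```

>>> step_arm --series '[[[0,0,0,0,0,0],[0,0,0,0,0,0],[0.0023,-0.0002,-0.0033,0,0.3,0],[0.0023,-0.0002,-0.0033,0,0,0],[0.0023,-0.0002,-0.0033,0,0,0]]]' --newtons 40

```text
t: 12.3
ee_pos: [0.4916, 0.1907, 0.176]
tool_rot: [0.303, 0.035, 0.952, -0.009]
contact_force: [-4.9, 1.1, 4.8]
grip_width: 0.023
```

```bash
python3 arc.py|grep -e theta -e F
```

```text
t 12.3 tcp [0.4916 0.1907 0.176 ] rotvec to go [-0.26  0.31 -0.08] F [-4.9  1.1  4.8] w 0.023 q [ 0.25 -0.33  2.27 -0.31  0.64 -1.05]
tcp rel pivot (ux,y,n) mm [-0.1 -4.9 50.3] F in (ux,y,n) [-1.3  0.7  6.7]
theta 90.1 r 0.0643
```

>>> step_arm --series '[[[0.0023,-0.0002,-0.0033,0,0,0],[0.0023,-0.0002,-0.0033,0,0,0],[0.001,0,-0.002,0,0,0]]]'

```text
t: 12.6
ee_pos: [0.4971, 0.1911, 0.1697]
tool_rot: [0.302, 0.035, 0.953, -0.009]
contact_force: [-29.7, -1.1, 25.9]
grip_width: 0.0216
```

```bash
python3 arc.py|grep -e theta -e F;  python3 - <<'E'
from rig import *; from h import *
cv2.imwrite("pics/w8.png",snapshot("wrist")[:,:,::-1])
E
```

```text
t 12.6 tcp [0.4971 0.1911 0.1697] rotvec to go [-0.26  0.19 -0.02] F [-29.7  -1.1  25.9] w 0.0216 q [ 0.25 -0.31  2.26 -0.31  0.62 -1.04]
tcp rel pivot (ux,y,n) mm [ 0.7 -4.  42. ] F in (ux,y,n) [-9.4 -3.3 38.2]
theta 89.3 r 0.056
```

View pics/w8.png

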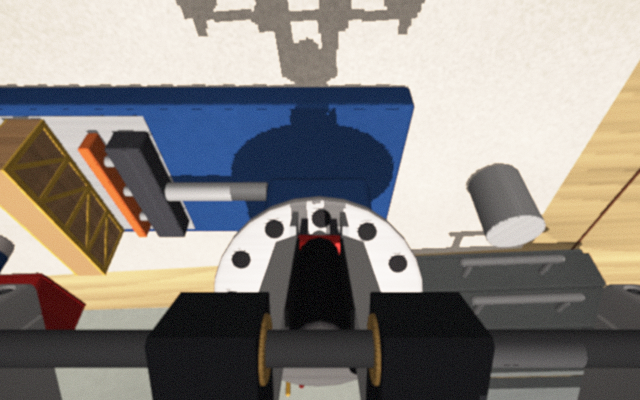

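>>> step_arm --series '[[[-0.001,0,0.0015,0,0,0],[0,0,0,0,0,0],[0,0,0,0,0,0]]]' --newtons 15

```text
t: 12.95
ee_pos: [0.4964, 0.1911, 0.1708]
tool_rot: [0.302, 0.035, 0.953, -0.009]
contact_force: [-4.9, -0.8, 6.1]
grip_width: 0.0236
```

```bash
python3 arc.py|grep -e theta -e F
```

```text
t 12.95 tcp [0.4964 0.1911 0.1708] rotvec to go [-0.25  0.18 -0.03] F [-4.9 -0.8  6.1] w 0.0236 q [ 0.25 -0.31  2.26 -0.31  0.62 -1.04]
tcp rel pivot (ux,y,n) mm [ 0.7 -4.1 43.3] F in (ux,y,n) [-0.5 -1.1  7.8]
theta 89.3 r 0.0573
```

```bash
cat > wind.py <<'E'
from tgt import *
C=np.array([.0625,-.0045,.0445]) ; rr=.062
d=rel()-C; phi=np.degrees(np.arctan2(d[1],-d[0]))%360
print("phi",phi.round(1),"radius mm",(np.hypot(d[0],d[1])*1e3).round(1),"n",(d[2]*1e3).round(1))
ph=np.radians(phi); er=np.array([-np.cos(ph),np.sin(ph),0]); et=np.array([np.sin(ph),np.cos(ph),0])
Fl=np.array([o["contact_force"]@v for v in (UX,Y,N)]);print("F radial",(Fl@er).round(1),"tangential",(Fl@et).round(1))
step=float(sys.argv[1]);k=int(sys.argv[2]);cur=rel();B=np.c_[UX,Y,N]
for i in range(1,k+1):
    a=np.radians(phi+step*i);t=C+rr*np.array([-np.cos(a),np.sin(a),0]);print((B@(t-cur)).round(4).tolist());cur=t
E
python3 wind.py 12 4
```

```text
t 12.95 tcp [0.4964 0.1911 0.1708] rotvec to go [-0.25  0.18 -0.03] F [-4.9 -0.8  6.1] w 0.0236 q [ 0.25 -0.31  2.26 -0.31  0.62 -1.04]
tcp rel pivot (ux,y,n) mm [ 0.7 -4.1 43.3] F in (ux,y,n) [-0.5 -1.1  7.8]
phi 0.4 radius mm 61.8 n -1.2
F radial 0.5 tangential -1.1
[0.0012, 0.0128, 0.0017]
[0.0042, 0.012, 0.0023]
[0.0062, 0.0108, 0.0038]
[0.0078, 0.009, 0.005]
```

>>> step_arm --series '[[[0.001,0.013,0.002,0,0,0],[0.004,0.012,0.0023,0,0,0],[0,0,0,0,0,0]]]'

```text
t: 13.25
ee_pos: [0.5015, 0.2152, 0.1739]
tool_rot: [0.301, 0.037, 0.953, -0.01]
contact_force: [-4.9, 2.0, 5.9]
grip_width: 0.0232
```

```bash
python3 wind.py 15 5
```

```text
t 13.25 tcp [0.5015 0.2152 0.1739] rotvec to go [-0.17  0.08  0.14] F [-4.9  2.   5.9] w 0.0232 q [ 0.31 -0.26  2.22 -0.37  0.64 -0.95]
tcp rel pivot (ux,y,n) mm [ 5.3 20.3 44. ] F in (ux,y,n) [-0.7  1.7  7.7]
phi 23.5 radius mm 62.4 n -0.5
F radial 1.3 tangential 1.3
[0.0078, 0.0132, 0.0054]
[0.0103, 0.0105, 0.0067]
[0.0121, 0.007, 0.0081]
[0.0131, 0.003, 0.009]
[0.0132, -0.0012, 0.0093]
```

>>> step_arm --series '[[[0.0073,0.0132,0.0064,0,0,0],[0.0103,0.0105,0.0067,0,0,0],[0.0121,0.007,0.0081,0,0,0],[0.0131,0.003,0.009,0,0,0],[0,0,0,0,0,0]]]'

```text
t: 13.75
ee_pos: [0.5377, 0.2483, 0.1945]
tool_rot: [0.291, 0.037, 0.956, -0.011]
contact_force: [0.4, -0.6, -0.3]
grip_width: 0.016
```

```bash
sed -i 's/,\.0445\]/,.0455]/' wind.py; python3 wind.py 15 5
```

```text
t 13.75 tcp [0.5377 0.2483 0.1945] rotvec to go [-0.09 -1.18  0.3 ] F [ 0.4 -0.6 -0.3] w 0.016 q [ 0.35 -0.14  2.07 -0.37  0.7  -0.92]
tcp rel pivot (ux,y,n) mm [44.7 56.  41.5] F in (ux,y,n) [ 0.2 -0.6 -0.5]
phi 73.6 radius mm 63.0 n -4.0
F radial -0.6 tangential 0.0
[0.0111, 0.0007, 0.0126]
[0.013, -0.0027, 0.0092]
[0.0119, -0.0067, 0.0087]
[0.01, -0.0103, 0.0075]
[0.0074, -0.0132, 0.0058]
```

Run:
```python
from rig import *; from h import *
cv2.imwrite("pics/w9.png",snapshot("wrist")[:,:,::-1])
s=snapshot("scene")[:,:,::-1]
cv2.imwrite("pics/s9.png",cv2.resize(s[130:280,300:460],None,fx=4,fy=4,interpolation=cv2.INTER_CUBIC))
```

```text
(no output)
```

View pics/w9.png

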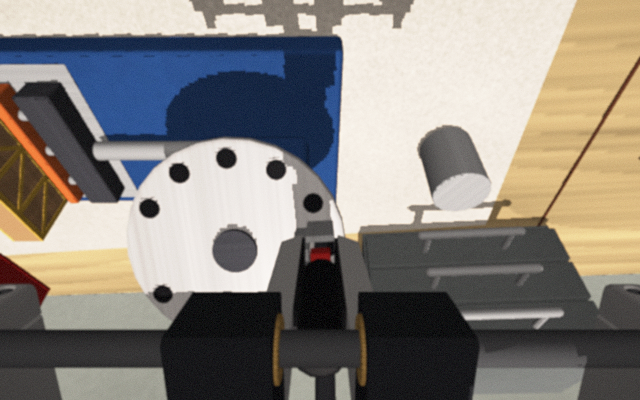

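View pics/s9.png

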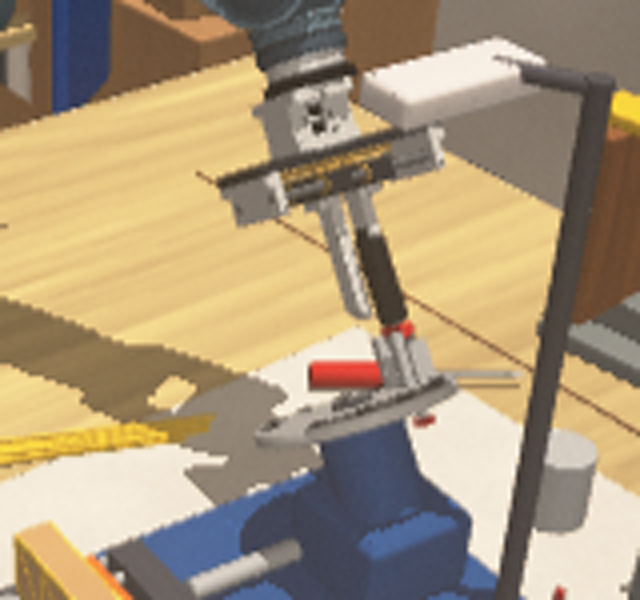

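```bash
cat > hp.py <<'E'
from tgt import *
ci=camera_info("wrist")
C=np.array([.0625,-.0045,0])
def pt(phi,h): 
    a=np.radians(phi);c=C+.062*np.array([-np.cos(a),np.sin(a),0]);return PIV+np.c_[UX,Y,N]@(c+[0,0,h])
for phi in map(float,sys.argv[1:]):
    print(phi,"foot15,grip20,mid55,end90:",proj(ci,[pt(phi,h) for h in (.015,.02,.055,.09)]).round(0).tolist(),"hub",proj(ci,Hw-.0045*Y).round(0).tolist())
print("tip",proj(ci,[o["ee_pos"],o["ee_pos"]-.019*r[:,2]]).round(0).tolist())
E
python3 hp.py 60 70 80 90 100
python3 - <<'E'
import cv2
t=cv2.imread("pics/w9.png");cv2.imwrite("pics/c9.png",cv2.resize(t[190:400,200:440],None,fx=3.2,fy=2.8,interpolation=cv2.INTER_CUBIC))
E
```

```text
t 13.85 tcp [0.5363 0.2474 0.193 ] rotvec to go [ 0.   -1.3   0.33] F [-0.1  0.1  0.6] w 0.0153 q [ 0.35 -0.15  2.08 -0.37  0.7  -0.92]
tcp rel pivot (ux,y,n) mm [42.7 54.9 41. ] F in (ux,y,n) [0.3 0.1 0.6]
60.0 foot15,grip20,mid55,end90: [[311.0, 219.0], [310.0, 222.0], [308.0, 242.0], [305.0, 273.0]] hub [[240.0, 243.0]]
70.0 foot15,grip20,mid55,end90: [[318.0, 235.0], [318.0, 237.0], [318.0, 261.0], [317.0, 295.0]] hub [[240.0, 243.0]]
80.0 foot15,grip20,mid55,end90: [[323.0, 250.0], [323.0, 254.0], [323.0, 280.0], [324.0, 318.0]] hub [[240.0, 243.0]]
90.0 foot15,grip20,mid55,end90: [[324.0, 266.0], [324.0, 270.0], [325.0, 299.0], [326.0, 341.0]] hub [[240.0, 243.0]]
100.0 foot15,grip20,mid55,end90: [[323.0, 282.0], [323.0, 286.0], [323.0, 317.0], [324.0, 363.0]] hub [[240.0, 243.0]]
tip [[320.0, 253.0], [320.0, 268.0]]
```

View pics/c9.png

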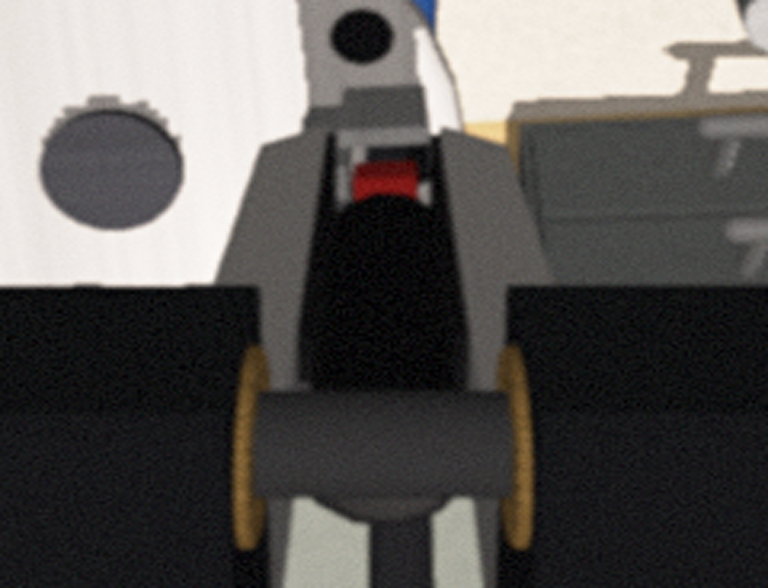

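>>> step_arm --series '[[[0,0,0,0,0,0],[0,0,0,0,0,0],[0.0,0.003,0.004,0,-1,0.3]]]' --fingers 0.045

```text
t: 14.15
ee_pos: [0.5348, 0.2486, 0.1945]
tool_rot: [0.297, 0.035, 0.954, -0.012]
contact_force: [0.1, 0.4, -0.6]
grip_width: 0.0358
```

```bash
python3 hp.py 70 80 90 100
python3 - <<'E'
from rig import *; from h import *
s=snapshot("wrist")[:,:,::-1]
cv2.imwrite("pics/c10.png",cv2.resize(s[150:400,200:440],None,fx=3.2,fy=2.4,interpolation=cv2.INTER_CUBIC))
E
```

```text
t 14.15 tcp [0.5348 0.2486 0.1945] rotvec to go [ 0.12 -0.47  0.11] F [ 0.1  0.4 -0.6] w 0.0358 q [ 0.36 -0.15  2.09 -0.39  0.69 -0.9 ]
tcp rel pivot (ux,y,n) mm [42.2 56.  43.2] F in (ux,y,n) [-0.3  0.4 -0.5]
70.0 foot15,grip20,mid55,end90: [[316.0, 233.0], [316.0, 236.0], [316.0, 260.0], [315.0, 295.0]] hub [[239.0, 241.0]]
80.0 foot15,grip20,mid55,end90: [[321.0, 249.0], [321.0, 252.0], [321.0, 279.0], [321.0, 318.0]] hub [[239.0, 241.0]]
90.0 foot15,grip20,mid55,end90: [[322.0, 265.0], [322.0, 268.0], [323.0, 298.0], [323.0, 340.0]] hub [[239.0, 241.0]]
100.0 foot15,grip20,mid55,end90: [[321.0, 280.0], [321.0, 284.0], [321.0, 316.0], [321.0, 361.0]] hub [[239.0, 241.0]]
tip [[320.0, 253.0], [320.0, 268.0]]
```

View pics/c10.png

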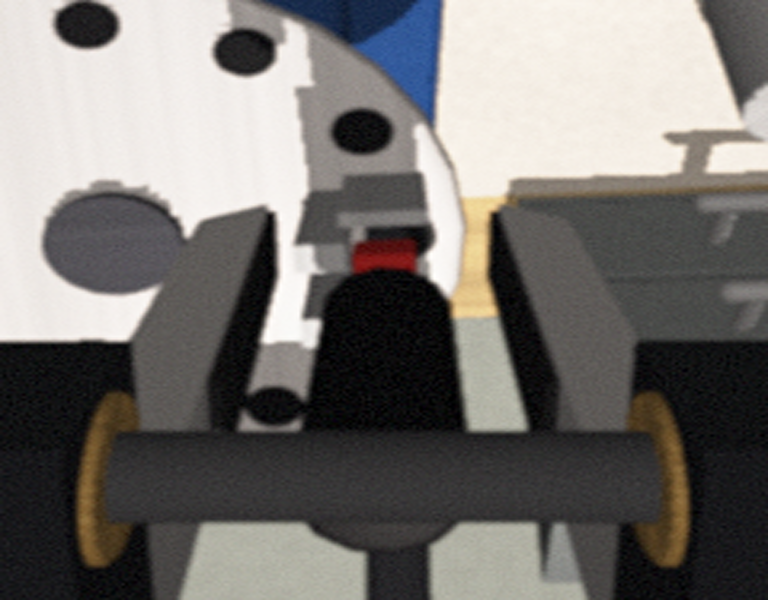

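>>> step_arm --series '[[[0.01,0.001,0.008,0,-0.4,0],[0.008,0.0005,0.007,0,0,0],[0,0,0,0,0,0]]]'

```text
t: 14.5
ee_pos: [0.5541, 0.2511, 0.2122]
tool_rot: [0.302, 0.035, 0.953, -0.012]
contact_force: [-0.0, -0.2, 0.5]
grip_width: 0.0449
```

```bash
python3 hp.py 80 90 100
python3 - <<'E'
from rig import *; from h import *
s=snapshot("wrist")[:,:,::-1]
cv2.imwrite("pics/c11.png",cv2.resize(s[150:400,200:440],None,fx=3.2,fy=2.4,interpolation=cv2.INTER_CUBIC))
E
```

```text
t 14.5 tcp [0.5541 0.2511 0.2122] rotvec to go [0.08 0.15 0.01] F [-0.  -0.2  0.5] w 0.0449 q [ 0.35 -0.13  2.04 -0.38  0.7  -0.93]
tcp rel pivot (ux,y,n) mm [68.1 59.9 46.8] F in (ux,y,n) [ 0.3 -0.2  0.4]
80.0 foot15,grip20,mid55,end90: [[315.0, 208.0], [314.0, 210.0], [314.0, 230.0], [312.0, 259.0]] hub [[233.0, 205.0]]
90.0 foot15,grip20,mid55,end90: [[316.0, 224.0], [316.0, 227.0], [315.0, 249.0], [315.0, 282.0]] hub [[233.0, 205.0]]
100.0 foot15,grip20,mid55,end90: [[315.0, 240.0], [315.0, 243.0], [314.0, 268.0], [312.0, 305.0]] hub [[233.0, 205.0]]
tip [[320.0, 253.0], [320.0, 268.0]]
```

View pics/c11.png

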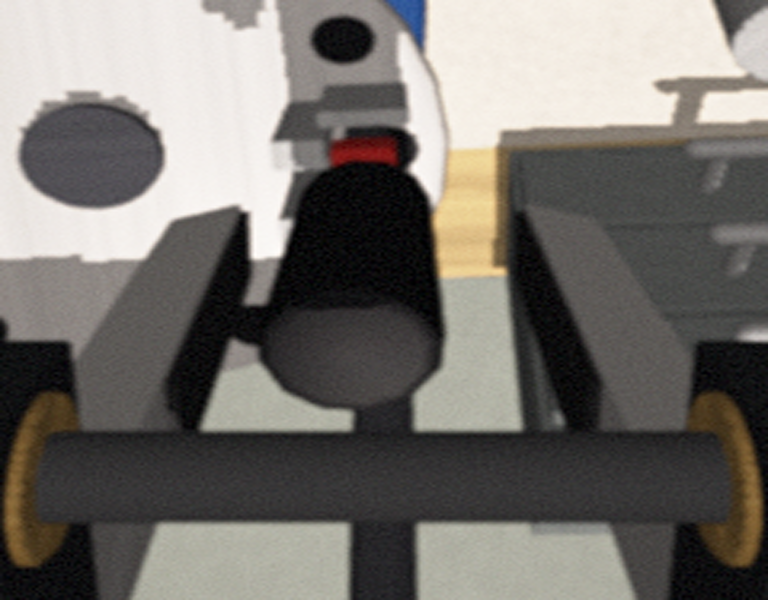

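>>> step_arm --series '[[[0.0025,-0.0045,0.0005,0,0,0],[0,0,0,0,0,0]]]'

```text
t: 14.75
ee_pos: [0.5563, 0.2461, 0.212]
tool_rot: [0.301, 0.035, 0.953, -0.012]
contact_force: [0.2, -0.0, -0.6]
grip_width: 0.0449
```

>>> step_arm --series '[[[0,0,0,0,0,0],[0,0,0,0,0,0],[0,0,0,0,0,0],[0,0,0,0,0,0]]]' --fingers 0.015 --newtons 30

```text
t: 15.15
ee_pos: [0.5561, 0.2474, 0.2115]
tool_rot: [0.301, 0.035, 0.953, -0.01]
contact_force: [1.0, 4.2, -1.3]
grip_width: 0.0238
```

```bash
python3 hp.py 90 100 ;python3 wind.py 12 6
python3 - <<'E'
from rig import *; from h import *
s=snapshot("wrist")[:,:,::-1]
cv2.imwrite("pics/c12.png",cv2.resize(s[150:400,200:440],None,fx=3.2,fy=2.4,interpolation=cv2.INTER_CUBIC))
E
```

```text
t 15.15 tcp [0.5561 0.2474 0.2115] rotvec to go [-0.15  0.11 -0.01] F [ 1.   4.2 -1.3] w 0.0238 q [ 0.34 -0.14  2.04 -0.36  0.7  -0.94]
tcp rel pivot (ux,y,n) mm [69.5 56.4 44.9] F in (ux,y,n) [-0.2  4.2 -1.4]
90.0 foot15,grip20,mid55,end90: [[322.0, 223.0], [322.0, 226.0], [322.0, 248.0], [323.0, 281.0]] hub [[236.0, 204.0]]
100.0 foot15,grip20,mid55,end90: [[320.0, 239.0], [320.0, 242.0], [320.0, 267.0], [321.0, 304.0]] hub [[236.0, 204.0]]
tip [[320.0, 253.0], [320.0, 268.0]]
t 15.15 tcp [0.5561 0.2474 0.2115] rotvec to go [-0.15  0.11 -0.01] F [ 1.   4.2 -1.3] w 0.0238 q [ 0.34 -0.14  2.04 -0.36  0.7  -0.94]
tcp rel pivot (ux,y,n) mm [69.5 56.4 44.9] F in (ux,y,n) [-0.2  4.2 -1.4]
phi 96.5 radius mm 61.3 n -0.6
F radial 4.2 tangential -0.7
[0.0099, -0.0029, 0.0078]
[0.0092, -0.0061, 0.0068]
[0.0079, -0.0083, 0.006]
[0.0063, -0.0102, 0.0049]
[0.0044, -0.0116, 0.0037]
[0.0023, -0.0126, 0.0022]
```

View pics/c12.png

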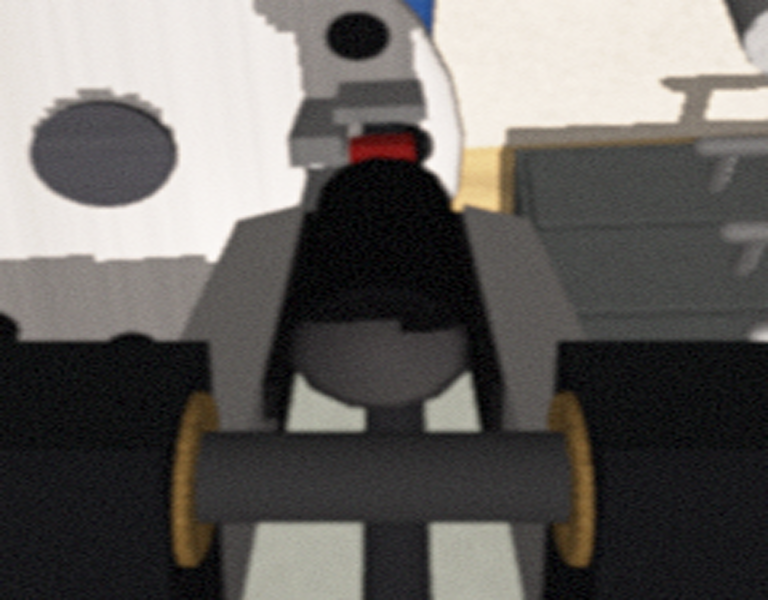

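>>> step_arm --series '[[[0.0099,-0.0025,0.0078,0,0,0],[0.0092,-0.006,0.0068,0,0,0],[0.0079,-0.0083,0.006,0,0,0],[0,0,0,0,0,0]]]'

```text
t: 15.6
ee_pos: [0.5828, 0.2372, 0.232]
tool_rot: [0.302, 0.034, 0.953, -0.002]
contact_force: [-0.7, -3.3, 0.7]
grip_width: 0.0237
```

```bash
python3 wind.py 12 6
python3 - <<'E'
from rig import *; from h import *
s=snapshot("wrist")[:,:,::-1]
cv2.imwrite("pics/c13.png",cv2.resize(s[150:400,200:440],None,fx=3.2,fy=2.4,interpolation=cv2.INTER_CUBIC))
E
```

```text
t 15.6 tcp [0.5828 0.2372 0.232 ] rotvec to go [-0.93  0.22 -0.39] F [-0.7 -3.3  0.7] w 0.0237 q [ 0.29 -0.12  1.99 -0.29  0.71 -1.04]
tcp rel pivot (ux,y,n) mm [103.7  48.2  46. ] F in (ux,y,n) [ 0.1 -3.3  0.8]
phi 128.0 radius mm 66.9 n 0.5
F radial -2.6 tangential 2.1
[0.0045, -0.0132, 0.0032]
[0.0051, -0.0112, 0.0042]
[0.0031, -0.0123, 0.0028]
[0.0009, -0.0129, 0.0013]
[-0.0013, -0.0129, -0.0003]
[-0.0035, -0.0124, -0.0018]
```

View pics/c13.png

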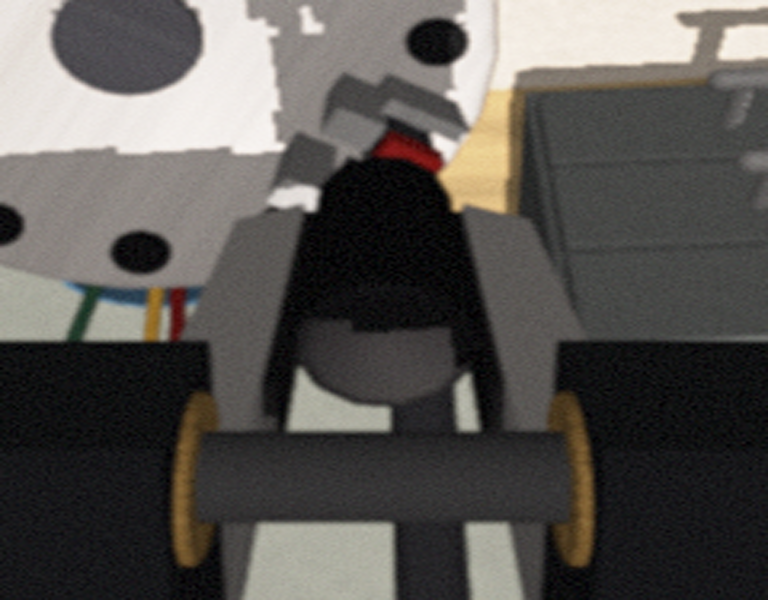

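```bash
sed -i 's/C=np.array.*;/C=np.array([.0722,-.0052,.0455]);/' wind.py; sed -i 's/C=np.array.*/C=np.array([.0722,-.0052,0])/' hp.py;  python3 wind.py 12 6
```

```text
t 15.65 tcp [0.5824 0.2374 0.2317] rotvec to go [-0.94  0.19 -0.39] F [ 0.3 -0.6  2.1] w 0.0237 q [ 0.29 -0.12  1.99 -0.29  0.71 -1.04]
tcp rel pivot (ux,y,n) mm [103.2  48.3  46. ] F in (ux,y,n) [ 1.5 -0.6  1.5]
phi 120.0 radius mm 61.8 n 0.5
F radial 0.2 tangential 1.6
[0.0084, -0.0081, 0.0057]
[0.0064, -0.0101, 0.005]
[0.0045, -0.0116, 0.0037]
[0.0024, -0.0125, 0.0023]
[0.0002, -0.0129, 0.0008]
[-0.0021, -0.0128, -0.0008]
```

>>> step_arm --series '[[[0.0084,-0.008,0.0057,-0.9,0.2,-0.4],[0.0064,-0.01,0.005,0,0,0],[0.0045,-0.0116,0.0037,0,0,0],[0.0024,-0.0125,0.0023,0,0,0],[0,0,0,0,0,0]]]'

```text
t: 16.15
ee_pos: [0.6039, 0.1978, 0.2486]
tool_rot: [0.301, 0.034, 0.953, -0.008]
contact_force: [0.4, -2.3, 0.6]
grip_width: 0.0236
```

```bash
python3 wind.py 15 6
```

```text
t 16.15 tcp [0.6039 0.1978 0.2486] rotvec to go [-0.33  0.04 -0.19] F [ 0.4 -2.3  0.6] w 0.0236 q [ 0.21 -0.13  1.97 -0.23  0.73 -1.17]
tcp rel pivot (ux,y,n) mm [132.8  10.4  45.8] F in (ux,y,n) [ 0.8 -2.2  0.2]
phi 165.5 radius mm 62.6 n 0.3
F radial 0.2 tangential 2.3
[0.0001, -0.0163, 0.0005]
[-0.003, -0.0158, -0.0013]
[-0.0063, -0.0145, -0.0036]
[-0.0091, -0.0121, -0.0057]
[-0.0113, -0.0089, -0.0074]
[-0.0127, -0.0051, -0.0086]
```

>>> step_arm --series '[[[0.0001,-0.0163,0.0005,-0.3,0,-0.2],[-0.003,-0.0158,-0.0013,0,0,0],[-0.0063,-0.0145,-0.0036,0,0,0],[-0.0091,-0.0121,-0.0057,0,0,0],[0,0,0,0,0,0]]]'

```text
t: 16.65
ee_pos: [0.586, 0.1395, 0.2393]
tool_rot: [0.303, 0.034, 0.952, -0.01]
contact_force: [-0.4, -4.7, -0.7]
grip_width: 0.0234
```

```bash
python3 wind.py 15 6
```

```text
t 16.65 tcp [0.586  0.1395 0.2393] rotvec to go [-0.08  0.31 -0.08] F [-0.4 -4.7 -0.7] w 0.0234 q [ 0.09 -0.23  2.07 -0.14  0.7  -1.33]
tcp rel pivot (ux,y,n) mm [116.3 -49.   46. ] F in (ux,y,n) [-0.5 -4.7 -0.6]
phi 224.8 radius mm 62.2 n 0.5
F radial 3.0 tangential 3.7
[-0.011, -0.009, -0.0078]
[-0.0127, -0.0053, -0.0086]
[-0.0133, -0.0012, -0.0092]
[-0.013, 0.003, -0.0092]
[-0.0118, 0.007, -0.0086]
[-0.0098, 0.0106, -0.0074]
```

>>> step_arm --series '[[[-0.011,-0.0095,-0.0078,0,0.3,0],[-0.0127,-0.0053,-0.0086,0,0,0],[-0.0133,-0.0012,-0.0092,0,0,0],[0,0,0,0,0,0]]]'

```text
t: 17.05
ee_pos: [0.5482, 0.1243, 0.2137]
tool_rot: [0.301, 0.035, 0.953, -0.01]
contact_force: [-2.4, -0.7, -1.7]
grip_width: 0.0236
```

```bash
python3 wind.py 15 6
```

```text
t 17.05 tcp [0.5482 0.1243 0.2137] rotvec to go [-0.09  0.02 -0.08] F [-2.4 -0.7 -1.7] w 0.0236 q [ 0.06 -0.31  2.18 -0.12  0.67 -1.37]
tcp rel pivot (ux,y,n) mm [ 71.7 -66.9  46.1] F in (ux,y,n) [-2.9 -0.8  0. ]
phi 270.5 radius mm 61.7 n 0.6
F radial 0.9 tangential 2.9
[-0.0126, 0.0029, -0.0097]
[-0.0117, 0.0072, -0.0085]
[-0.0097, 0.0107, -0.0073]
[-0.007, 0.0135, -0.0056]
[-0.0039, 0.0153, -0.0035]
[-0.0004, 0.0161, -0.0011]
```

>>> step_arm --series '[[[-0.0126,0.0028,-0.0097,0,0,0],[-0.0117,0.0072,-0.0085,0,0,0],[-0.0097,0.0107,-0.0073,0,0,0],[0,0,0,0,0,0]]]'

```text
t: 17.45
ee_pos: [0.5148, 0.1447, 0.1896]
tool_rot: [0.301, 0.034, 0.953, -0.013]
contact_force: [-0.7, 3.2, -0.5]
grip_width: 0.0236
```

```bash
python3 wind.py 15 6;  python3 - <<'E'
from rig import *; from h import *
s=snapshot("wrist")[:,:,::-1]
cv2.imwrite("pics/w14.png",s)
E
```

```text
t 17.45 tcp [0.5148 0.1447 0.1896] rotvec to go [ 0.19  0.01 -0.02] F [-0.7  3.2 -0.5] w 0.0236 q [ 0.12 -0.35  2.26 -0.19  0.64 -1.26]
tcp rel pivot (ux,y,n) mm [ 29.4 -49.   46.3] F in (ux,y,n) [-1.1  3.2  0.1]
phi 314.4 radius mm 61.3 n 0.8
F radial -1.5 tangential 3.0
[-0.0073, 0.0128, -0.0067]
[-0.0041, 0.0152, -0.0036]
[-0.0007, 0.0161, -0.0013]
[0.0028, 0.0159, 0.0011]
[0.006, 0.0146, 0.0035]
[0.0089, 0.0123, 0.0056]
```

View pics/w14.png

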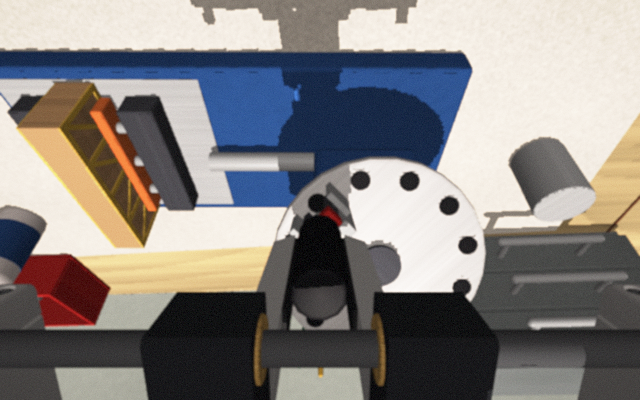

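>>> step_arm --series '[[[-0.007,0.0128,-0.007,0,0,0],[-0.0041,0.0152,-0.0036,0,0,0],[-0.0007,0.0161,-0.0013,0,0,0],[0,0,0,0,0,0]]]'

```text
t: 17.9
ee_pos: [0.5037, 0.188, 0.1783]
tool_rot: [0.298, 0.035, 0.954, -0.016]
contact_force: [-2.8, 3.0, -0.3]
grip_width: 0.0239
```

```bash
python3 wind.py 15 6;  python3 - <<'E'
from rig import *; from h import *
s=snapshot("wrist")[:,:,::-1]
cv2.imwrite("pics/c15.png",cv2.resize(s[60:260,0:230],None,fx=3.4,fy=3,interpolation=cv2.INTER_CUBIC))
s=snapshot("scene")[:,:,::-1]
cv2.imwrite("pics/s15.png",cv2.resize(s[235:325,275:385],None,fx=7,fy=6,interpolation=cv2.INTER_CUBIC))
E
```

```text
t 17.9 tcp [0.5037 0.188  0.1783] rotvec to go [ 0.51 -0.29  0.15] F [-2.8  3.  -0.3] w 0.0239 q [ 0.24 -0.3   2.24 -0.32  0.65 -1.05]
tcp rel pivot (ux,y,n) mm [11.3 -6.6 45.2] F in (ux,y,n) [-2.6  2.8  1.5]
phi 358.7 radius mm 61.0 n -0.3
F radial 2.6 tangential 2.9
[0.0016, 0.016, 0.0007]
[0.0059, 0.0147, 0.0033]
[0.0088, 0.0125, 0.0055]
[0.011, 0.0094, 0.0072]
[0.0126, 0.0056, 0.0085]
[0.0132, 0.0015, 0.0092]
```

View pics/c15.png

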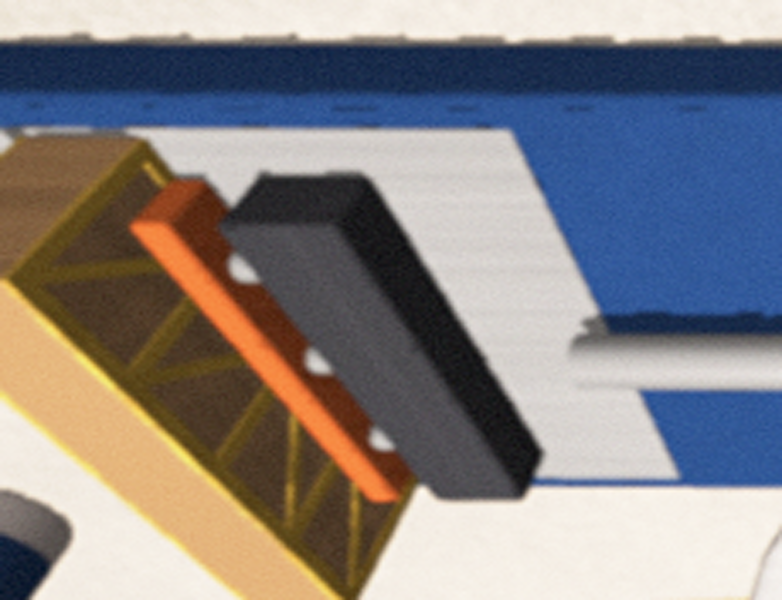

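View pics/s15.png

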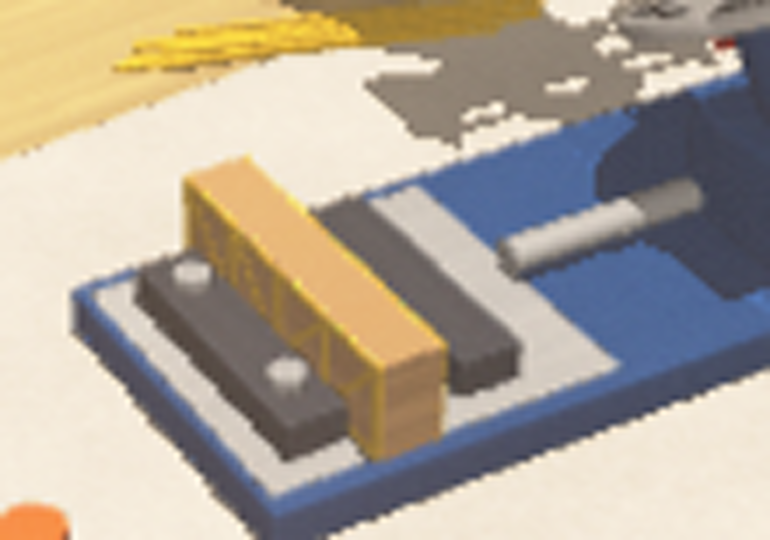

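```bash
cat > gap.py <<'E'
from tgt import *
c15=lambda p:np.array(p)/[3.4,3]+[0,60]
def vy(P): return (P[:,:2]-p[:2])@np.array([-np.sin(yaw),np.cos(yaw)])
def vx(P): return (P[:,:2]-p[:2])@np.array([np.cos(yaw),np.sin(yaw)])
E
python3 - <<'E'
from gap import *
A=ray(W,[c5(q) for q in [(485,130),(474,518),(565,130),(550,518),(110,130),(125,515)]],.054);print("w1 vise y mm",(vy(A)*1e3).round(1))
ci=camera_info("wrist")
B=ray(ci,[c15(q) for q in [(135,228),(372,500),(225,222),(437,497)]],.054);print("now",(vy(B)*1e3).round(1),(vx(B)*1e3).round(1))
G=ray(ci,[c15(q) for q in [(8,278),(348,598)]],.09);print("girder face y",(vy(G)*1e3).round(1))
E
```

```text
t 18.0 tcp [0.5037 0.187  0.1784] rotvec to go [ 0.53 -0.29  0.21] F [-4.1  2.9  1. ] w 0.0239 q [ 0.24 -0.3   2.24 -0.32  0.65 -1.06]
tcp rel pivot (ux,y,n) mm [11.3 -7.6 45.2] F in (ux,y,n) [-3.   2.6  3.3]
w1 vise y mm [ -72.8  -72.5  -51.6  -50.6 -172.5 -172.9]
now [-109.5 -110.3  -86.3  -88.3] [-64.4  62.4 -66.6  60.3]
girder face y [-109.4 -107.7]
```

>>> step_arm --series '[[[0.001,0.016,0.001,0.4,-0.3,0.2],[0.0055,0.0147,0.0033,0,0,0],[0.0088,0.0125,0.0055,0,0,0],[0,0,0,0,0,0]]]'

```text
t: 18.4
ee_pos: [0.518, 0.2278, 0.186]
tool_rot: [0.296, 0.037, 0.954, -0.015]
contact_force: [-4.7, 3.8, 4.2]
grip_width: 0.0235
```

```bash
python3 wind.py 15 4;  python3 - <<'E'
from rig import *; from h import *
s=snapshot("wrist")[:,:,::-1]
cv2.imwrite("pics/w16.png",s)
cv2.imwrite("pics/c16.png",cv2.resize(s[60:260,0:230],None,fx=3.4,fy=3,interpolation=cv2.INTER_CUBIC))
E
```

```text
t 18.4 tcp [0.518  0.2278 0.186 ] rotvec to go [ 0.34 -0.51  0.36] F [-4.7  3.8  4.2] w 0.0235 q [ 0.33 -0.21  2.15 -0.38  0.68 -0.93]
tcp rel pivot (ux,y,n) mm [24.9 34.1 45. ] F in (ux,y,n) [-1.7  3.4  6.3]
phi 39.7 radius mm 61.5 n -0.5
F radial 3.5 tangential 1.6
[0.0099, 0.0106, 0.007]
[0.0122, 0.0067, 0.0082]
[0.0132, 0.0026, 0.0091]
[0.0132, -0.0016, 0.0093]
```

View pics/c16.png

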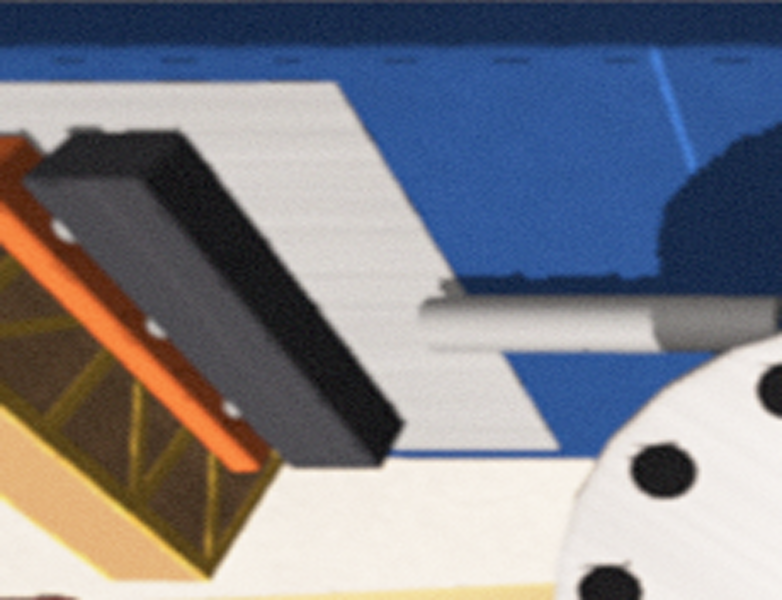

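Run:
```python
from gap import *
ci=camera_info("wrist")
B=ray(ci,[c15(q) for q in [(2,205),(237,470),(25,178),(290,465)]],.054);print("now",(vy(B)*1e3).round(1),(vx(B)*1e3).round(1))
G=ray(ci,[c15(q) for q in [(0,403),(208,578)]],.09);print("girder face y",(vy(G)*1e3).round(1),(vx(G)*1e3).round(1))
# perpendicular pixel spacing between the two edges, at equal vise x, for both
```

```text
t 18.45 tcp [0.5178 0.2274 0.186 ] rotvec to go [ 0.37 -0.5   0.37] F [-4.8  5.   0.5] w 0.0234 q [ 0.33 -0.21  2.15 -0.38  0.68 -0.93]
tcp rel pivot (ux,y,n) mm [24.8 33.7 45.1] F in (ux,y,n) [-3.9  4.7  3.4]
now [-102.7 -110.7  -90.8  -92. ] [-57.   62.7 -66.   59.7]
girder face y [-111.4 -111.7] [-14.9  78.5]
```

```bash
python3 wind.py 10 2
```

```text
t 18.45 tcp [0.5178 0.2274 0.186 ] rotvec to go [ 0.37 -0.5   0.37] F [-4.8  5.   0.5] w 0.0234 q [ 0.33 -0.21  2.15 -0.38  0.68 -0.93]
tcp rel pivot (ux,y,n) mm [24.8 33.7 45.1] F in (ux,y,n) [-3.9  4.7  3.4]
phi 39.3 radius mm 61.3 n -0.4
F radial 6.0 tangential 1.1
[0.0061, 0.0077, 0.0044]
[0.0076, 0.0058, 0.005]
```

>>> step_arm --series '[[[0.006,0.008,0.0045,0.3,-0.5,0.3],[0.0075,0.006,0.005,0,0,0],[0,0,0,0,0,0],[0,0,0,0,0,0]]]'

```text
t: 18.85
ee_pos: [0.5314, 0.2403, 0.1947]
tool_rot: [0.298, 0.037, 0.954, -0.012]
contact_force: [-6.5, 1.3, 0.9]
grip_width: 0.0237
```

```bash
python3 wind.py 10 2;  python3 - <<'E'
from rig import *; from h import *
s=snapshot("wrist")[:,:,::-1]
cv2.imwrite("pics/c17.png",cv2.resize(s[40:240,0:230],None,fx=3.4,fy=3,interpolation=cv2.INTER_CUBIC))
E
```

```text
t 18.85 tcp [0.5314 0.2403 0.1947] rotvec to go [ 0.06 -0.3   0.26] F [-6.5  1.3  0.9] w 0.0237 q [ 0.34 -0.18  2.11 -0.38  0.68 -0.92]
tcp rel pivot (ux,y,n) mm [40.1 47.5 45. ] F in (ux,y,n) [-4.8  0.9  4.5]
phi 58.7 radius mm 61.7 n -0.5
F radial 3.2 tangential -3.7
[0.0079, 0.0045, 0.0059]
[0.0087, 0.0024, 0.0059]
```

View pics/c17.png

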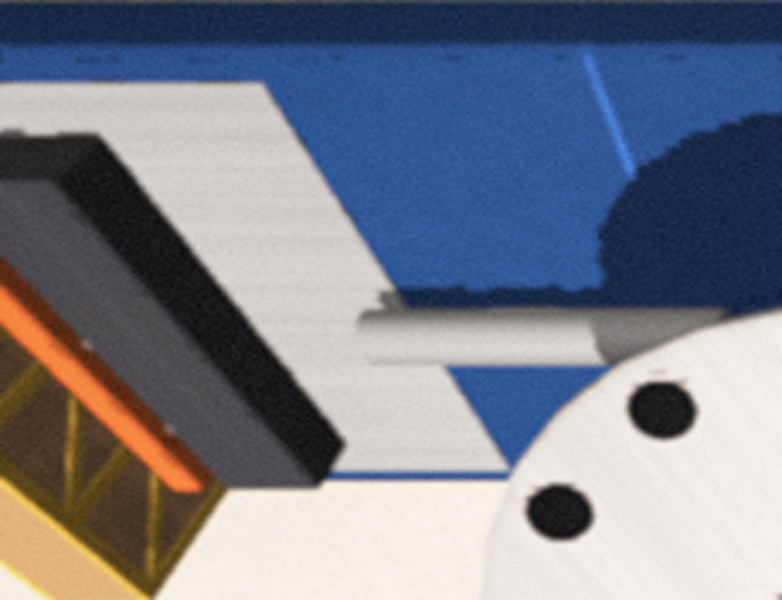

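Run:
```python
from gap import *
ci=camera_info("wrist")
f=lambda p:np.array(p)/[3.4,3]+[0,40]
B=ray(ci,[f(q) for q in [(180,491),(222,487),(0,290),(0,190)]],.054);print("now",(vy(B)*1e3).round(1),(vx(B)*1e3).round(1))
```

```text
t 18.9 tcp [0.5313 0.2403 0.1947] rotvec to go [ 0.07 -0.31  0.26] F [-5.3  2.8  1.6] w 0.0238 q [ 0.34 -0.18  2.11 -0.38  0.68 -0.92]
tcp rel pivot (ux,y,n) mm [40.1 47.5 45. ] F in (ux,y,n) [-3.6  2.4  4.5]
now [-110.3  -95.8 -103.3  -79.5] [ 63.2  61.  -28.7 -62.7]
```

>>> step_arm --series '[[[0,0,0,0,0,0],[0,0,0,0,0,0],[0,0,0,0,0,0],[0,0,0,0,0,0]]]' --fingers 0.05

```text
t: 19.3
ee_pos: [0.5335, 0.2387, 0.1965]
tool_rot: [0.3, 0.037, 0.953, -0.013]
contact_force: [-0.6, -0.3, 0.1]
grip_width: 0.0489
```

```bash
python3 wind.py 10 1
python3 - <<'E'
from rig import *; from h import *
s=snapshot("wrist")[:,:,::-1]
cv2.imwrite("pics/w18.png",s)
E
```

```text
t 19.3 tcp [0.5335 0.2387 0.1965] rotvec to go [ 0.16 -0.08  0.32] F [-0.6 -0.3  0.1] w 0.0489 q [ 0.34 -0.18  2.1  -0.38  0.68 -0.92]
tcp rel pivot (ux,y,n) mm [43.  46.  45.2] F in (ux,y,n) [-0.4 -0.3  0.4]
phi 60.3 radius mm 59.0 n -0.3
F radial -0.1 tangential -0.5
[0.0072, 0.0066, 0.005]
```

View pics/w18.png

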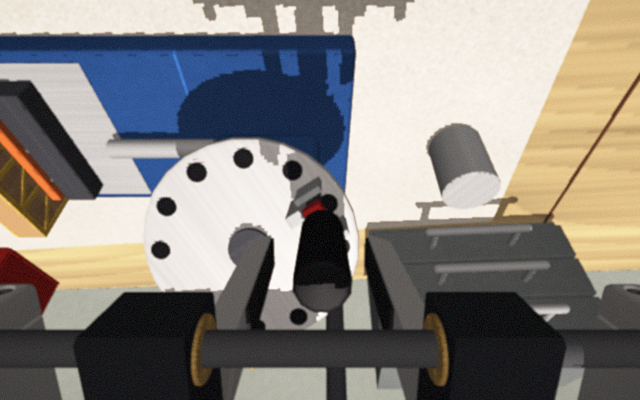

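>>> step_arm --series '[[[-0.02,0.0015,0.029,0,0,0],[-0.023,0.0015,0.033,0,0,0],[-0.023,0.0015,0.033,0,0,0],[-0.01,-0.02,0.02,0,0,0],[0,-0.04,0,0,0,0],[0,-0.045,0,0.5,7,0],[0.01,-0.045,0,0.5,7,0],[0.02,-0.04,0,0.5,7,0]]]'

```text
t: 20.15
ee_pos: [0.4794, 0.0521, 0.3163]
tool_rot: [0.118, 0.03, 0.993, -0.004]
contact_force: [0.5, 0.6, 0.7]
grip_width: 0.05
```

```bash
python3 st.py
```

```text
20.15 [0.4794 0.0521 0.3163] toolz [ 0.2332 -0.0151 -0.9723] y-ang 86.5 F [0.5 0.6 0.7] w 0.05
```

>>> step_arm --series '[[[0.03,-0.03,-0.01,0.5,7,0],[0.035,-0.03,0,0.5,6.5,0],[0.03,-0.03,0,0,0,0],[0.01,-0.02,-0.01,0,0,0],[0,0,0,0,0,0]]]'

```text
t: 20.65
ee_pos: [0.5923, -0.0716, 0.2959]
tool_rot: [-0.004, 0.036, 0.999, 0.001]
contact_force: [0.7, 0.8, 0.6]
grip_width: 0.05
```

```bash
python3 st.py
python3 - <<'E'
from rig import *; from h import *
import json
i=camera_info("wrist"); i["extrinsics"]=i["extrinsics"].tolist(); json.dump(i,open("w19.json","w"))
s=snapshot("wrist")[:,:,::-1]
cv2.imwrite("pics/w19.png",s)
cv2.imwrite("pics/c19.png",cv2.resize(s[60:260,220:420],None,fx=4,fy=3,interpolation=cv2.INTER_CUBIC))
cv2.imwrite("pics/s19.png",snapshot("scene")[:,:,::-1])
E
```

```text
20.65 [ 0.5923 -0.0716  0.2959] toolz [-0.0076  0.0023 -1.    ] y-ang 85.87 F [0.7 0.8 0.6] w 0.05
```

View pics/w19.png

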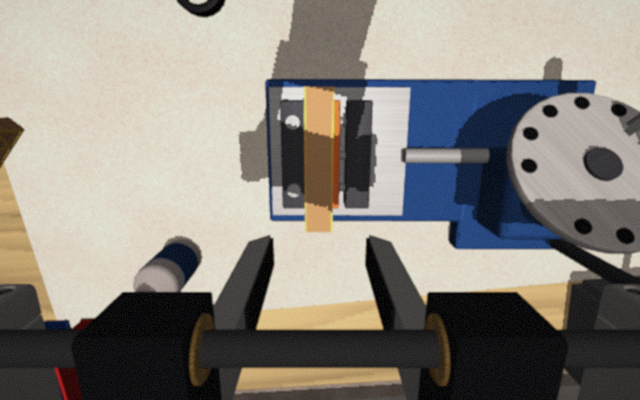

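View pics/c19.png

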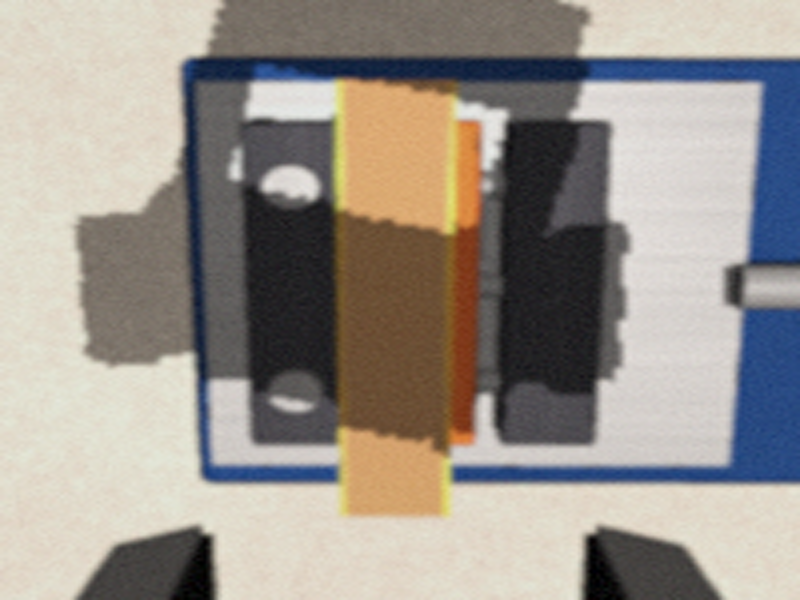

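View pics/s19.png

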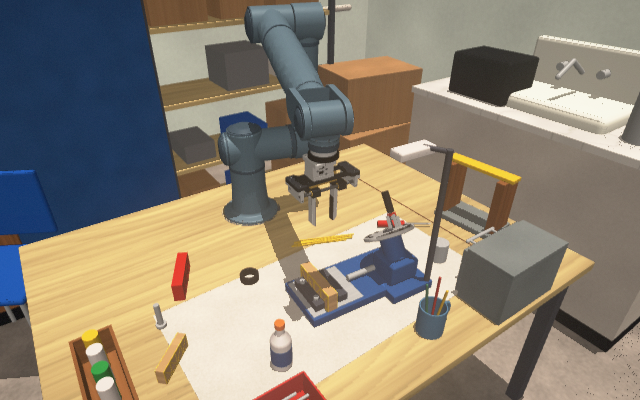

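```bash
cat > rect.py <<'E'
from gap import *
def load(n):
    c=json.load(open(n));c["extrinsics"]=np.array(c["extrinsics"]);return c
def rect(ci,img,z,y0=-.19,y1=-.01,x0=-.08,x1=.08,s=4000):
    ys=np.arange(y0,y1,1/s);xs=np.arange(x0,x1,2/s)
    X,Yv=np.meshgrid(xs,ys,indexing="ij")
    P=world(p,np.c_[X.ravel(),Yv.ravel(),np.full(X.size,z)])
    q=proj(ci,P).astype(np.float32).reshape(*X.shape,2)
    return cv2.remap(img,q[...,0],q[...,1],cv2.INTER_CUBIC)
E
python3 - <<'E'
from rect import *
a=rect(load("w1.json"),cv2.imread("pics/w1.png"),.054);b=rect(load("w19.json"),cv2.imread("pics/w19.png"),.054)
m=np.vstack([a[:280],b[:280]])
cv2.imwrite("pics/r19.png",m);print(m.shape)
E
```

```text
t 20.75 tcp [ 0.5917 -0.0693  0.2981] rotvec to go [ -2.62 -35.18  -0.23] F [ 0.6  0.6 -0.7] w 0.0499 q [-0.31  0.06  1.6   0.    1.49 -1.81]
tcp rel pivot (ux,y,n) mm [ 167.3 -256.8   82.1] F in (ux,y,n) [ 0.   0.6 -0.9]
(560, 720, 3)
```

View pics/r19.png

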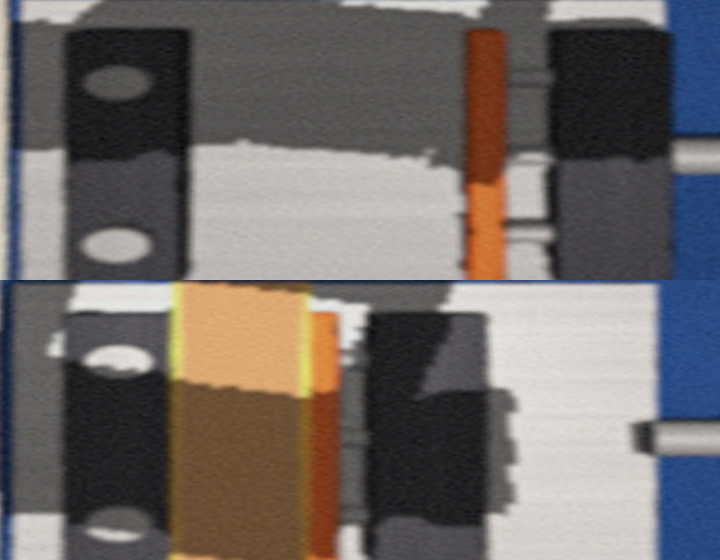

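```bash
cat > wh.py <<'E'
from rect import *
def wrect(ci,img,dc=(0,0)):
    t=np.arange(-.095,.095,.0005);A,B=np.meshgrid(t,t,indexing="ij") # rows ux (down = uphill), cols y
    P=(Hw+(A.ravel()[:,None]+dc[0])*UX+(B.ravel()[:,None]+dc[1])*Y)
    q=proj(ci,P).astype(np.float32).reshape(*A.shape,2)
    return cv2.remap(img,q[...,0],q[...,1],cv2.INTER_CUBIC)
E
python3 - <<'E'
from wh import *
a=wrect(load("w1.json"),cv2.imread("pics/w1.png"));b=wrect(load("w19.json"),cv2.imread("pics/w19.png"))
im4=cv2.resize(cv2.imread("pics/w4.png"),(640,400),interpolation=cv2.INTER_AREA)
c=wrect(load("w4.json"),im4)
m=np.hstack([c,b]);cv2.imwrite("pics/r20.png",m)
E
```

```text
t 20.75 tcp [ 0.5917 -0.0693  0.2981] rotvec to go [ -2.62 -35.18  -0.23] F [ 0.6  0.6 -0.7] w 0.0499 q [-0.31  0.06  1.6   0.    1.49 -1.81]
tcp rel pivot (ux,y,n) mm [ 167.3 -256.8   82.1] F in (ux,y,n) [ 0.   0.6 -0.9]
```

View pics/r20.png

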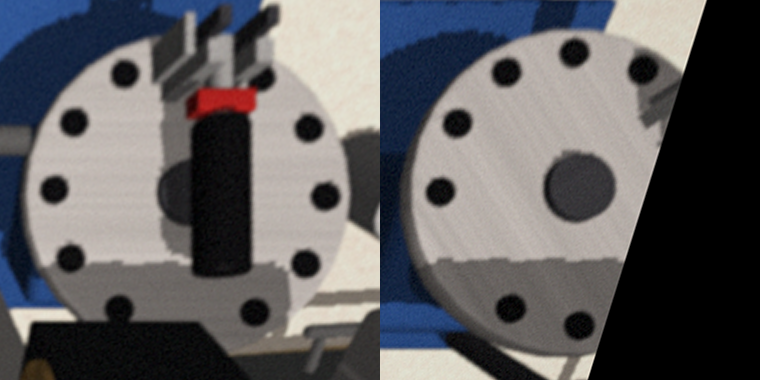

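Run:
```python
import numpy as np
from scipy.optimize import least_squares
L=np.array([(125,74),(75,122),(55,189),(71,258),(120,309),(255,312),(306,263),(325,195),(308,128),(262,77)],float)
Q=np.array([(507,71),(574,52),(643,68),(457,123),(440,191),(511,307),(579,324)],float)
for P,c in ((L,(190,192)),(Q,(576,188))):
    f=lambda v:np.hypot(P[:,0]-v[0],P[:,1]-v[1])-v[2]
    s=least_squares(f,[*c,135]).x
    a=np.degrees(np.arctan2(P[:,0]-s[0],s[1]-P[:,1]))
    m=(a+15)%30-15;print(s.round(1),np.sort(a%360).round(1),"mean offset",m.mean().round(2),m.std().round(2))
```

```text
[190.  192.9 135.4] [ 31.8  61.2  90.9 121.1 151.4 211.1 241.3 271.7 301.7 331.3] mean offset 1.35 0.28
[576.8 187.8 136.3] [ 28.9 179.1 208.9 268.7 298.4 329.1 358.8] mean offset -1.15 0.23
```

Run:
```python
import cv2
s=cv2.imread("pics/s19.png");cv2.imwrite("pics/c20.png",cv2.resize(s[180:330,270:450],None,fx=4.4,fy=4,interpolation=cv2.INTER_CUBIC))
```

```text
(no output)
```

View pics/c20.png

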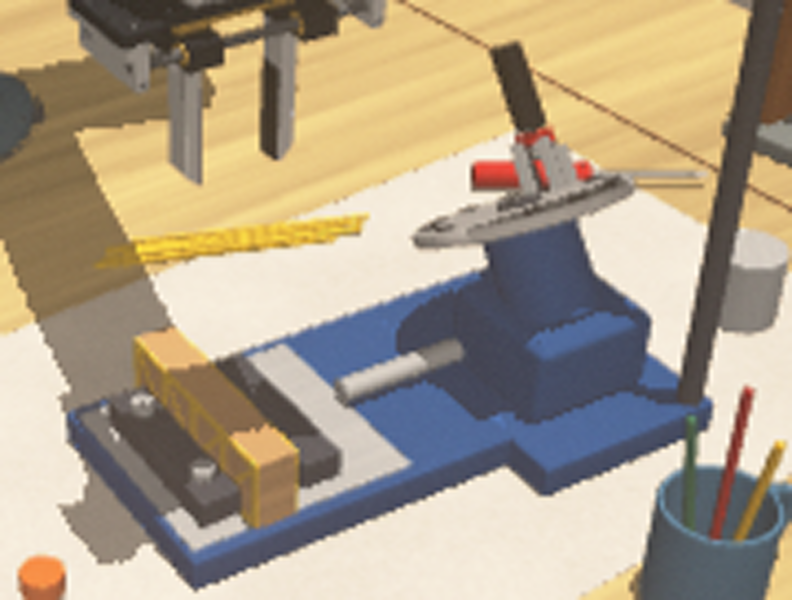

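The enlarged view shows the girder upright between the stop and the pad. The crank stands out along the wheel's axis with the foot down in the yoke, and the gripper is well clear. I'm handing in.

```bash
python3 -c "
from rig import *
print(sign_off())"
```

```text
the job is handed in; nothing more can be done
None
```

The job is handed in, at about 21 s of the 72 s allowed. The girder (the larger wooden, yellow-braced one) stands upright on the bed, lengthwise along the jaws and roughly centred. It is clamped between the orange pad and the dark stop. The crank is swung out, latched and wound, and the gripper is open and clear of everything.

- **Wheel turn:** comparing the bolt holes before and after gives 417.5 degrees clockwise, which is 46.4 mm of pad travel.
- **Pad pushed back:** my checks disagree, so I put it at about 5.5 to 6 mm.
  - Wheel travel less the measured starting gap gives 5.7 to 6.7 mm.
  - The narrowing of the gap behind the pad in the rectified pictures gives 4.5 to 5.3 mm.
  - All of these are well short of the 14 mm limit.
- **Latch:** I did not measure it directly. The push came to a hard stop and the wheel then turned freely. The last picture shows the handle standing out along the wheel's axis.
- **What went wrong:**
  - The fingers slipped off the handle once, near 70 degrees of winding, because I had gripped it about 10 mm off centre. I gripped it again, centred and harder, and finished the winding.
  - Pushing the latch home briefly reached about 38 N, just under the 40 N limit on the arm and gripper body.
- **Other objects:** I never touched the glue, tape, weight, screwdriver or bolt. I did not measure their positions at the end.

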